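# Uncover the blank box and load the sloped feed tray

## Task

Lift the loose cover off the low plywood box by its knob and set it down, not drop it, flat and right way up on bare bench, leaving the two pine blanks in the box until that is done. Then move both blanks to the sloped tray, one lengthwise in each lane, lying on the deck and slid down until it rests against the back stop. Do not bump the light bar that reaches over the box, and leave the tape roll, tape measure and stapler where they are.

Things in the scene. Friction and masses are not known exactly. Their poses are not given: they have to be found in the camera images.
- knob (a point): grip point of the cover's knob, on the axis of an upright dark wooden cylinder 30 mm in diameter, 56 mm tall above the cover's roof (foot collar 42 mm wide, 6 mm high). The point is 32 mm above the roof, 24 mm below the knob's top and 82 mm above the cover's lower edge; z is the cover's upward axis
- cover: the loose cover, an inverted plywood box 144 (x) by 190 (y) by 50 mm high without its knob, walls 4 mm, about 0.25 kg. Origin at the centre of its lower edge, z up. On the box this edge stands on the foot plate at z = 8 mm, round the low walls with 3 mm play; the cover must rise 40 mm to clear the blanks. Set down on the bench the knob point is at z = 82 mm
- box: fixed low plywood box; origin at the centre of its underside on the bench; x points to its far side, y along its length, z up. Foot plate 150 (x) by 196 (y) by 8 mm, its top is the inner floor; walls up to z = 26 mm, inside 120 (x) by 166 (y) mm. The blanks lie in it lengthwise along x, about 35 mm either side of the middle in y, with some 25 mm for a finger beside each
- box_mid (a point): middle of the inside of the box, 26 mm above the bench, at the height of the blanks' centres. Box and tray stand left and right of the middle of the bench, either way round; the bench midway between them, about x = 0.52 m, is bare and wide enough for the cover standing square to the robot (its 190 mm along world y)
- lamp: fixed light bar along y above the box; box's origin and axes. Bar: x -22 to +38, y +-146, z 280 to 309 mm; posts behind the box at x = 125, y = +-100 mm with arms at bar height. It is right above knob and blanks: the hand must come from the -x side, tool leaning back about 35 degrees (fingers pointing down and to +x), and things are drawn out to -x before being raised high
- blank_a_mid (a point): centre of one pine blank, a plain block 45 (its x) by 90 (its y, lengthwise) by 36 mm (z), about 0.07 kg; grasp across the 45 mm
- blank_b_mid (a point): centre of the other pine blank, the same in every way
- deck: grey deck of the fixed sloped tray; origin on its surface at the middle of the back stop's foot, 22 mm above the bench. x points down the slope (22 degrees, falling away from the robot) into the stop, y across, z square to the deck. Deck from x = -190 mm (high near end) to 0; stop 30 mm high; side rims and a middle divider 6 mm thick, 11 mm high make two lanes 96 mm wide
- lane_1 (a point): where the centre of a blank at home is in the lane on the deck's +y side: deck x = -45, y = 51, z = 18 mm. The deck is slick: a blank let go lying flat in a lane slides down to the stop by itself
- lane_2 (a point): the same point in the lane on the deck's -y side: deck x = -45, y = -51, z = 18 mm
- tape_roll: bystander: roll of masking tape lying flat, 98 mm wide, 36 mm high; origin under its centre
- measure: bystander: tape measure, 38x72x68 mm; origin under its centre
- stapler: bystander: blue and black stapler, 34x140x36 mm; origin under its centre

How it is judged:
By the outcome, as a careful person would: the job done as asked, in the order asked, and still so for the second after the job is handed in, with the robot touching nothing.
It also fails if it takes over 72 s, if anything falls off the work surface, if the arm or the gripper's body presses on something with over 40 N, if the wrist force passes 120 N, or if a joint passes its speed limit or range.

## Robot

A 6-joint arm with a two-finger parallel gripper is mounted at the origin on a cart in front of the work surface, level with it; the furniture and walls round the work are solid. World frame = base frame: x ahead of the robot, y to its left, z up, the work surface at z = 0. Lengths are in m, angles in degrees, forces in N, time in s.
With the tool pointing down it reaches from about 0.375 to 0.9 m from the base axis. Payload 3.1 kg.
Tool frame: the origin (TCP) lies between the finger pads; the fingertips stand 11 mm ahead of it and the grasp point (between the pads) lies 8 mm behind it; z points along the fingers, y is the line along which they close (so a half turn about z gives the same grasp; the last joint's range is limited). The gripper opens to 87 mm and grips with 3 to 60 N. Pads are 19 mm wide; open, the fingers measure 117 mm over their backs; the gripper's body (75 mm by 190 mm) begins 51 mm behind the grasp point.
Start: joints at [-82.706, 30.224, 82.088, -0, 67.689, -10.227], TCP at [0.188, -0.596, 0.234] pointing down, gripper open.
Joint ranges: [-176.69, 176.69], [-43.24, 126.21], [12.49, 139.97], [-82, 262], [0, 151.66], [-163.58, 163.58]. Speed limits (degrees/s): [159.86, 159.86, 180, 180, 180, 180].

## Interface

Orientations are given as a 3x3 rotation matrix whose columns are the frame's x, y, z axes.
In Python, from rig import bot, viewer, workorder, nets gives the robot as it stands. The module is installed in compiled form; this text tells all that it offers.
- The arm moves only by the tool move_arm, never from a script. Its argument "increments" is a list of rows, each a list of 7 numbers: the shift along the tool's x, y, z normalised to -1 to 1, where 1 is 0.3 m, then the turn, a rotation vector about the tool's x, y, z normalised to -1 to 1, where 1 is pi rad, then the opening, from 0 (shut) to 1 (fully open). In form: [[tx, ty, tz, wx, wy, wz, grip], ...]. A call has 1 to 10 rows; each row is the pose to reach, as a shift and turn from the pose commanded when the call began, along the tool's axes at that moment, turning the shorter way round; what a row does not reach only later rows make up. A row lasts 1/12 s, in which the tool goes at most 41.7 mm and 7.16 degrees, less where a joint would pass 70% of its speed; a pose out of reach is approached as far as the arm can. A call with a number of a shift or a turn outside -1 to 1 is refused whole. A call with a gripper value outside its range is refused whole. The fingers move at their own pace and stop on an object; the grip force is fixed at half the most. Time passes only in rows, so rows that repeat a pose let the fingers close. It gives the time, the measured TCP pose, the force, the opening and the grip force at its end, in the units of the state.
- bot.read_state(): the state, without advancing time (a new reading comes with each control period).
- viewer.capture(name): name is "side" or "top" or "wrist"; returns a dict with "image" (420x560x3 uint8, blue, green, red), "K" (3x3 intrinsics, pixels), "eye" and "orientation" of the camera in the world. Camera axes: x right, y up, looking along -z (the intrinsics and any distortion apply to the point x, -y, -z); pixel columns grow to the right and rows downward; lengths in m; the calibration is good to about 2 mm. A picture is of the moment at which its call begins. There is no depth.
- workorder.hand_in(): hands the job in; it is judged then, once.
Trained networks look in the newest picture that a camera, given by its name, has taken for a name from the list of things; names that differ only in an ending like _2 or _b are one class to them, and where a whole thing is asked for, a point or a joint stands for the part that bears it (a point fixed in the world has none). Each returns a list of dicts, best first, with "conf" (0 to 1); they miss things now and then, are a little off and sometimes report something else, mostly with a low value. They report only what shows in the picture. A call takes as long as a camera call.
- nets.find_in(camera, thing): "location" ([column, row] in pixels, amid what is visible of it).
The state is a dict: "time_s": time; "joint_positions": joint angles; "qvel": joint speeds; "tau": joint torques, N m; "position": TCP position; "tcp_rot": TCP orientation; "force": force on the tool from outside, world axes, zero at the start; "moment": the same for the moment, N m; "opening": opening from 0.0 (shut) to 1.0 (fully open); "grasp_force": force on a finger pad.
Only numpy, scipy, OpenCV 4.12 (cv2) and the standard library are available. Lean on these libraries where they do the work, as an engineer would, in place of code of your own. Each camera call takes 0.05 s, during which the arm holds its last target. There are 200 camera calls.

## Working session

There is one attempt and no reset: what is moved stays moved. The work goes in short steps, Python scripts to look and compute and a tool call to move; the robot and the scene stay as the last step left them, time stands still between calls to the robot, and variables do not carry over. Pictures are saved under pics/ and viewed, at most 10 in all, crops included, and the job is handed in when it is done.

Besides the shell and the picture viewer there is one more tool, called as name(argument=value, ...) on one line, values as JSON. move_arm: Moves the arm, as the interface text tells. Its arguments: {"type":"object","properties":{"increments":{"type":"array"}},"required":["increments"]}

```bash
mkdir -p pics
cat > h.py <<'E'
import numpy as np, cv2
from rig import bot, viewer, workorder, nets
def cap(n,save=None):
    c=viewer.capture(n)
    if save: cv2.imwrite('pics/'+save,c['image'])
    return c
def ray(c,uv):
    K=np.array(c['K']);R=np.array(c['orientation'])
    d=np.linalg.inv(K)@np.array([uv[0],uv[1],1.]); d=np.array([d[0],-d[1],-d[2]])
    return np.array(c['eye']),R@d
def at_z(c,uv,z):
    e,d=ray(c,uv); return e+d*(z-e[2])/d[2]
def proj(c,p):
    K=np.array(c['K']);R=np.array(c['orientation'])
    q=R.T@(np.array(p)-np.array(c['eye'])); q=np.array([q[0],-q[1],-q[2]]); q=K@q; return q[:2]/q[2]
def tri(c1,u1,c2,u2):
    e1,d1=ray(c1,u1);e2,d2=ray(c2,u2)
    d1=d1/np.linalg.norm(d1);d2=d2/np.linalg.norm(d2)
    A=np.stack([d1,-d2],1);t=np.linalg.lstsq(A,e2-e1,rcond=None)[0]
    a=e1+t[0]*d1;b=e2+t[1]*d2
    return (a+b)/2,np.linalg.norm(a-b)
E
python3 - <<'E'
from h import *
np.set_printoptions(precision=4,suppress=True)
s=bot.read_state();print(s['position'],s['tcp_rot'],s['time_s'])
C={n:cap(n,n+'0.png') for n in('side','top')}
for n in C:
    print(n,C[n]['eye'],np.array(C[n]['orientation']).tolist(),C[n]['K'])
    for t in 'knob cover box box_mid lamp blank_a_mid deck lane_1 tape_roll measure stapler'.split():
        print(n,t,[(np.round(d['location']).tolist(),round(d['conf'],2)) for d in nets.find_in(n,t)][:3])
cv2.imwrite('pics/both0.png',cv2.resize(np.hstack([C['side']['image'],C['top']['image']]),(800,300)))
E
```

```text
[ 0.1881 -0.5953  0.2326] [[ 0.9536  0.3011 -0.0003]
 [ 0.3011 -0.9536  0.0021]
 [ 0.0004 -0.0021 -1.    ]] 0.0
side [1.5319 0.7355 1.3929] [[-0.5788500104583826, -0.6041457731983546, 0.5476682847480698], [0.8153240440260471, -0.41777456452587775, 0.4008879101048396], [-0.01339285725090163, 0.6785810916624304, 0.734403386030376]] [[500.0404   0.     277.2661]
 [  0.     500.0404 210.0637]
 [  0.       0.       1.    ]]
side knob [([343.0, 252.0], 0.59)]
side cover [([343.0, 251.0], 0.72), ([220.0, 181.0], 0.68)]
side box []
side box_mid [([351.0, 213.0], 0.81)]
side lamp [([354.0, 214.0], 0.86), ([221.0, 183.0], 0.27)]
side blank_a_mid []
side deck [([222.0, 181.0], 0.61)]
side lane_1 [([220.0, 183.0], 0.78), ([419.0, 245.0], 0.46)]
side tape_roll [([248.0, 249.0], 0.58)]
side measure [([419.0, 240.0], 0.75), ([223.0, 183.0], 0.34)]
side stapler [([194.0, 158.0], 0.78), ([417.0, 244.0], 0.26)]
top [ 0.304  -0.0034  1.5336] [[-0.010436072300002569, 0.9861084798588846, -0.16577440799275575], [-0.9998653175422174, -0.012390811349171752, -0.010761717814081612], [-0.012666300610273183, 0.1656397710228699, 0.9861049797482727]] [[388.0667   0.     282.476 ]
 [  0.     388.0667 211.6594]
 [  0.       0.       1.    ]]
top knob [([210.0, 221.0], 0.67)]
top cover [([212.0, 224.0], 0.8), ([290.0, 173.0], 0.47)]
top box [([195.0, 195.0], 0.96)]
top box_mid [([195.0, 193.0], 0.62)]
top lamp [([192.0, 195.0], 0.76)]
top blank_a_mid [([211.0, 224.0], 0.69)]
top deck [([352.0, 214.0], 0.81)]
top lane_1 [([352.0, 212.0], 0.71)]
top tape_roll [([282.0, 170.0], 0.83)]
top measure [([162.0, 260.0], 0.65)]
top stapler [([406.0, 237.0], 0.87), ([214.0, 224.0], 0.55), ([281.0, 171.0], 0.47)]
```

View pics/top0.png

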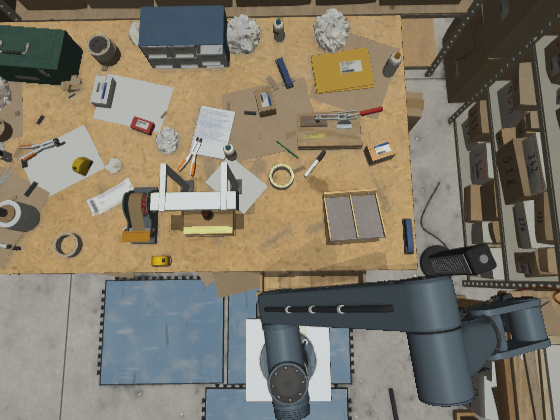

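View pics/side0.png

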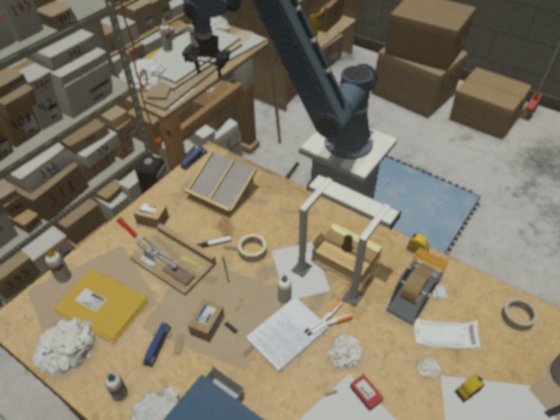

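The top view shows the box with its cover under the light bar at about (208,215), the tray at (353,216), the tape roll at (282,176), the measure at (161,260) and the stapler at (408,236). In the side view the knob is at (347,243) and the tray at (221,181). I'll zoom in to read the corners.

Run:
```python
import cv2,numpy as np
t=cv2.imread('pics/top0.png')[155:275,140:407];s=cv2.imread('pics/side0.png')[140:300,170:437]
t=cv2.resize(t,None,fx=2.6,fy=2.6,interpolation=cv2.INTER_CUBIC)
s=cv2.resize(s[:,:],None,fx=2.6,fy=2.6,interpolation=cv2.INTER_CUBIC)
m=np.vstack([t,s])
s2=cv2.imread('pics/top0.png')
cv2.imwrite('pics/m0.png',m[:600] if m.shape[0]<=600 else cv2.resize(m,None,fx=.82,fy=.82)); print(m.shape)
a=cv2.resize(cv2.imread('pics/top0.png')[170:250,140:400],None,fx=3,fy=3,interpolation=cv2.INTER_CUBIC)
b=cv2.resize(cv2.imread('pics/side0.png')[145:265,180:440],None,fx=3,fy=3,interpolation=cv2.INTER_CUBIC)
cv2.imwrite('pics/m1.png',np.vstack([a,b])); print(a.shape,b.shape)
```

```text
(728, 694, 3)
(240, 780, 3) (360, 780, 3)
```

View pics/m1.png

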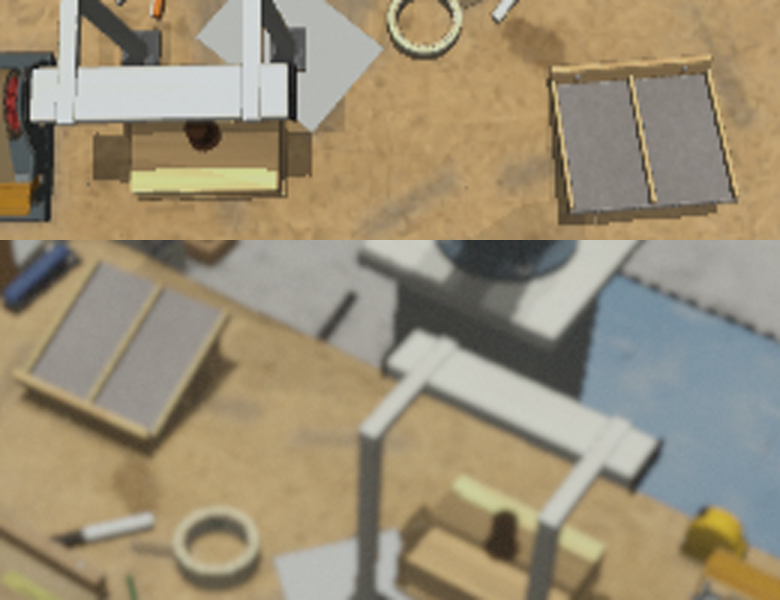

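```bash
cat >> h.py <<'E'
from scipy.optimize import least_squares
from scipy.spatial.transform import Rotation as Ro
def Rz(a): return Ro.from_euler('z',a).as_matrix()
S=Ro.from_euler('y',22,degrees=True).as_matrix()
def fit(obs,f,p0):
    # obs: (cam,uv,localpoint)
    g=lambda p: np.concatenate([proj(c,f(p,np.array(l)))-np.array(u) for c,u,l in obs])
    r=least_squares(g,p0,loss='soft_l1'); return r.x,g(r.x).reshape(-1,2)
fdeck=lambda p,l: np.array([p[0],p[1],p[3] if len(p)>3 else .022])+Rz(p[2])@S@l
fbox=lambda p,l: np.array([p[0],p[1],0])+Rz(p[2])@l
E
python3 - <<'E'
from h import *
np.set_printoptions(precision=4,suppress=True)
T=cap('top');D=cap('side')
t=lambda u,v:(140+u/3,170+v/3)
d=lambda u,v:(180+u/3,145+(v-240)/3)
kt,ks=t(203,135),d(502,535)
print('knob',tri(T,kt,D,ks), at_z(T,kt,.09))
obs=[(T,t(574,210),[-.19,.099,0]),(T,t(735,201),[-.19,-.099,0]),(T,t(654,203),[-.19,0,.011]),(T,t(632,78),[0,0,.011]),(T,t(556,85),[0,.099,.0]),(T,t(712,72),[0,-.099,.0]),
(D,d(97,263),[-.19,-.099,0]),(D,d(228,318),[-.19,.099,0]),(D,d(160,290),[-.19,0,.011]),(D,d(95,400),[0,0,.011]),(D,d(22,375),[0,-.099,.03]),(D,d(152,435),[0,.099,.03])]
for p0 in ([.6,-.2,0],[.6,-.2,0,.02]):
    p,r=fit(obs,fdeck,p0);print('deck',p,np.degrees(p[2]));print(r.round(1).tolist())
obs=[(T,t(30,122),[-.022,.146,.309]),(T,t(290,118),[-.022,-.146,.309]),(T,t(35,68),[.038,.146,.309]),(T,t(287,63),[.038,-.146,.309]),
(D,d(387,365),[-.022,-.146,.309]),(D,d(418,330),[-.022,-.146,.309]),(D,d(660,440),[-.022,.146,.309]),(D,d(635,475),[.038,.146,.309]),(D,d(387,365),[.038,-.146,.309])][:4]+[(D,d(418,330),[-.022,-.146,.309]),(D,d(660,440),[-.022,.146,.309]),(D,d(635,475),[.038,.146,.309]),(D,d(387,368),[.038,-.146,.309]),(T,kt,[0,0,.09]),(D,ks,[0,0,.09])]
p,r=fit(obs,fbox,[.5,.2,0]);print('box',p,np.degrees(p[2]));print(r.round(1).tolist())
for n,q in(('tape',(282,176)),('meas',(161,260)),('stap',(408,236)),('toolbox',(136,240)),('benchedge',(280,270))): print(n,at_z(T,q,0.03))
print(bot.read_state()['time_s'])
E
```

```text
knob (array([0.5396, 0.2986, 0.0751]), np.float64(0.0010000198530400886)) [0.5374 0.295  0.09  ]
deck [ 0.6166 -0.2528  0.0747] 4.280215363974966
[[-0.2, 1.0], [-0.7, -0.6], [0.1, -0.4], [-1.0, -1.3], [-0.8, 0.1], [-3.1, 0.2], [1.5, -1.0], [-0.3, -2.3], [0.2, -3.0], [-3.0, 1.2], [-1.2, -1.9], [-2.0, -2.8]]
deck [ 0.6163 -0.256   0.07    0.0106] 4.012330623132082
[[0.1, 1.2], [-0.8, -0.1], [0.2, 0.0], [-0.7, -0.6], [-0.3, 0.6], [-3.0, 0.9], [1.5, 0.8], [-0.7, -0.4], [0.0, -1.1], [-3.2, 2.9], [-1.2, -0.3], [-2.4, -1.0]]
box [ 0.5417  0.3002 -0.0003] -0.018220189169322484
[[-3.2, -0.4], [0.8, -0.1], [-3.9, -0.6], [2.0, -0.1], [-2.1, -2.5], [1.6, -0.5], [0.6, 0.5], [-2.1, -4.3], [-1.3, -1.1], [0.4, -2.2]]
tape [0.7011 0.0134 0.03  ]
meas [0.3732 0.4844 0.03  ]
stap [ 0.4551 -0.472   0.03  ]
toolbox [0.4518 0.5855 0.03  ]
benchedge [0.3301 0.0249 0.03  ]
1.3
```

```bash
cat >> h.py <<'E'
def tool(tilt,yaw=0):
    # tool leaning back by tilt deg, approach azimuth yaw deg, closing line square to it
    t=np.radians(tilt);s,c=np.sin(t),np.cos(t)
    return Rz(np.radians(yaw))@np.array([[c,0,s],[0,-1,0],[s,0,-c]])
def legs(targets,start=None):
    s=bot.read_state()
    p,R=(np.array(s['position']),np.array(s['tcp_rot'])) if start is None else start
    for q,Q in targets:
        q=np.array(q);t=R.T@(q-p)/.3; w=Ro.from_matrix(R.T@Q).as_rotvec()/np.pi
        n=max(np.linalg.norm(q-p)/.0417,np.linalg.norm(w)*180/7.16)
        print(np.round(np.r_[t,w],4).tolist(),'rows>=%.1f'%n); p,R=q,Q
E
python3 - <<'E'
from h import *
legs([([.42,-.30,.32],tool(15,0)),([.42,.05,.30],tool(25,0)),([.40,.30,.22],tool(35,0))])
E
```

```text
[1.0339, -0.7082, -0.2881, -0.0127, 0.0827, 0.0968] rows>=9.3
[-0.0173, -1.1667, 0.0644, 0.0, 0.0556, 0.0] rows>=8.4
[-0.1731, -0.8333, 0.2135, 0.0, 0.0556, 0.0] rows>=6.3
```

move_arm(increments=[[0.98, -0.7, -0.29, -0.013, 0.083, 0.097, 1], [0.98, -0.7, -0.29, -0.013, 0.083, 0.097, 1], [0.98, -0.7, -0.29, -0.013, 0.083, 0.097, 1], [0.98, -0.7, -0.29, -0.013, 0.083, 0.097, 1], [0.98, -0.7, -0.29, -0.013, 0.083, 0.097, 1], [0.98, -0.7, -0.29, -0.013, 0.083, 0.097, 1], [0.98, -0.7, -0.29, -0.013, 0.083, 0.097, 1], [0.98, -0.7, -0.29, -0.013, 0.083, 0.097, 1], [0.98, -0.7, -0.29, -0.013, 0.083, 0.097, 1], [0.98, -0.7, -0.29, -0.013, 0.083, 0.097, 1]])

```text
time_s: 2.13
position: [0.4082, -0.3017, 0.3226]
tcp_rot: [[0.965, 0.006, 0.263], [0.006, -1.0, 0.002], [0.263, 0.0, -0.965]]
force: [0.1, -0.8, 0.2]
opening: 1.003
grasp_force: 0.0
```

move_arm(increments=[[-0.02, -1, 0.06, 0, 0.055, 0, 1], [-0.02, -1, 0.06, 0, 0.055, 0, 1], [-0.02, -1, 0.06, 0, 0.055, 0, 1], [-0.02, -1, 0.06, 0, 0.055, 0, 1], [-0.02, -1, 0.06, 0, 0.055, 0, 1], [-0.02, -1, 0.06, 0, 0.055, 0, 1], [-0.02, -1, 0.06, 0, 0.055, 0, 1], [-0.02, -1, 0.06, 0, 0.055, 0, 1]])

```text
time_s: 2.8
position: [0.4015, -0.001, 0.3004]
tcp_rot: [[0.908, 0.007, 0.419], [0.006, -1.0, 0.005], [0.419, -0.002, -0.908]]
force: [-0.0, 0.4, -0.3]
opening: 1.002
grasp_force: 0.0
```

Run:
```python
from h import *
legs([([.40,.30,.22],tool(35,0))]);s=bot.read_state();print(s['position'],s['joint_positions'])
```

```text
[-0.1109, -1.0027, 0.2464, -0.0018, 0.0567, 0.0017] rows>=7.5
[ 0.40145833 -0.00098558  0.30041369] [-24.04256169  -2.74750367 122.56724785  16.34187216  38.57375009
  54.68189737]
```

move_arm(increments=[[-0.11, -1, 0.25, 0, 0.057, 0, 1], [-0.11, -1, 0.25, 0, 0.057, 0, 1], [-0.11, -1, 0.25, 0, 0.057, 0, 1], [-0.11, -1, 0.25, 0, 0.057, 0, 1], [-0.11, -1, 0.25, 0, 0.057, 0, 1], [-0.11, -1, 0.25, 0, 0.057, 0, 1], [-0.11, -1, 0.25, 0, 0.057, 0, 1], [-0.11, -1, 0.25, 0, 0.057, 0, 1], [-0.11, -1, 0.25, 0, 0.057, 0, 1]])

```text
time_s: 3.55
position: [0.4046, 0.151, 0.2523]
tcp_rot: [[0.823, -0.008, 0.568], [-0.002, -1.0, -0.011], [0.568, 0.008, -0.823]]
force: [-0.9, 0.4, 0.2]
opening: 1.003
grasp_force: 0.0
```

Run:
```python
from h import *
np.set_printoptions(precision=4,suppress=True)
s=bot.read_state();print(s['position'],s['tcp_rot'],s['joint_positions'])
W=cap('wrist','w1.png')
print(W['eye'],W['K'],proj(W,[.5396,.2986,.09]),proj(W,[.5396,.2986,.114]))
print(nets.find_in('wrist','knob'))
# expected outlines
for p in ([-.072,.095,.058],[-.072,-.095,.058],[.072,-.095,.058],[-.022,.146,.28],[-.022,-.146,.28]): print(p,proj(W,np.array([.54,.299,0])+p))
```

```text
[0.4046 0.151  0.2523] [[ 0.8233 -0.0076  0.5675]
 [-0.0017 -0.9999 -0.0109]
 [ 0.5676  0.0081 -0.8233]] [  9.9222   7.2264 129.3191 -33.8676  11.2341 131.6561]
[0.3816 0.1539 0.4204] [[292.7878   0.     279.9385]
 [  0.     292.7878 205.9477]
 [  0.       0.       1.    ]] [159.4095 169.1128] [151.5066 160.1132]
[{'location': [165.9, 184.0], 'conf': 0.61}]
[-0.072, 0.095, 0.058] [ 85.9668 232.0382]
[-0.072, -0.095, 0.058] [237.1659 231.3995]
[0.072, -0.095, 0.058] [241.156  132.4075]
[-0.022, 0.146, 0.28] [-216.6584   63.2114]
[-0.022, -0.146, 0.28] [277.6828  64.2611]
```

View pics/w1.png

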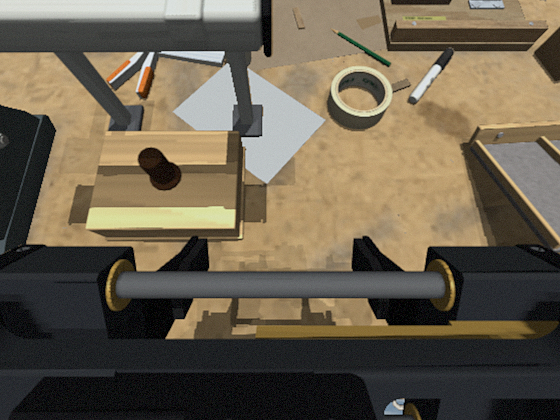

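The wrist view shows the knob top at about (149,158), against (151.5,160) predicted, and the cover's near roof edge level from (91,231) to (236,230). So the estimate is good and the box yaw is about 0.

Run:
```python
from h import *
W=cap('wrist'); print(at_z(W,(149,158),.112),at_z(W,(165,181),.060),at_z(W,(91,231),.058),at_z(W,(236,230),.058),at_z(W,(240,131),.058))
legs([([.487,.298,.165],tool(35))])
```

```text
[0.54212341 0.30362143 0.112     ] [0.53530319 0.30299606 0.06      ] [0.467851   0.38834829 0.058     ] [0.46909329 0.20626222 0.058     ] [0.61328274 0.20696562 0.058     ]
[0.0636, -0.4935, 0.3903, 0.0032, 0.0028, 0.0005] rows>=4.5
```

move_arm(increments=[[0.063, -0.495, 0.39, 0.003, 0.003, 0, 1], [0.063, -0.495, 0.39, 0.003, 0.003, 0, 1], [0.063, -0.495, 0.39, 0.003, 0.003, 0, 1], [0.063, -0.495, 0.39, 0.003, 0.003, 0, 1], [0.063, -0.495, 0.39, 0.003, 0.003, 0, 1], [0.063, -0.495, 0.39, 0.003, 0.003, 0, 1], [0.063, -0.495, 0.39, 0.003, 0.003, 0, 1], [0.063, -0.495, 0.39, 0.003, 0.003, 0, 1], [0.063, -0.495, 0.39, 0.003, 0.003, 0, 1], [0.063, -0.495, 0.39, 0.003, 0.003, 0, 1]])

```text
time_s: 4.53
position: [0.4968, 0.2954, 0.1841]
tcp_rot: [[0.84, 0.006, 0.543], [0.005, -1.0, 0.004], [0.543, -0.0, -0.84]]
force: [0.6, -0.1, 0.7]
opening: 0.996
grasp_force: 0.0
```

Run:
```python
from h import *
np.set_printoptions(precision=4,suppress=True)
s=bot.read_state();print(s['position'],s['joint_positions'])
W=cap('wrist','w2.png')
print(proj(W,[.5396,.2986,.114]),proj(W,[.5396,.2986,.09]),nets.find_in('wrist','knob'))
legs([([.544,.300,.0835],tool(35))])
```

```text
[0.4968 0.2954 0.1841] [ 26.7677  26.3526 112.4186 -52.1561  17.7931 163.4323]
[277.6918 218.0354] [277.8563 224.4835] [{'location': [275.4, 210.4], 'conf': 0.58}]
[-0.052, -0.0129, 0.3677, -0.0014, 0.0114, 0.0015] rows>=2.7
```

View pics/w2.png

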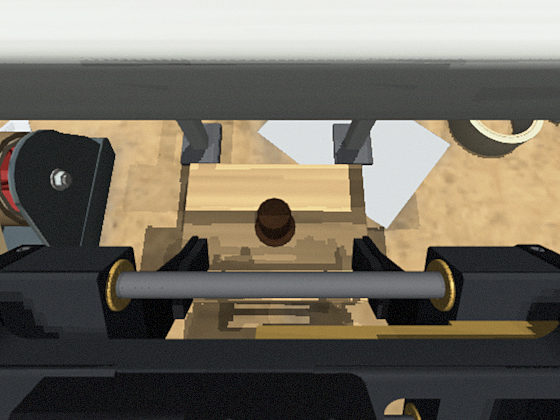

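The wrist view is centred on the knob at (276,215), but joint 6 is at its limit (163°). I'll back off and use the half-turned grasp instead.

move_arm(increments=[[-0.17, 0, -0.23, 0, 0, 0, 1], [-0.17, 0, -0.23, 0, 0, -0.08, 1], [-0.17, 0, -0.23, 0, 0, -0.39, 1], [-0.17, 0, -0.23, 0, 0, -0.39, 1], [-0.17, 0, -0.23, 0, 0, -0.39, 1], [-0.17, 0, -0.23, 0, 0, -0.39, 1], [-0.17, 0, -0.23, 0, 0, -0.39, 1], [-0.17, 0, -0.23, 0, 0, -0.39, 1], [-0.17, 0, -0.23, 0, 0, -0.39, 1], [-0.17, 0, -0.23, 0, 0, -0.39, 1]])

```text
time_s: 5.47
position: [0.4171, 0.2956, 0.2148]
tcp_rot: [[0.35, 0.762, 0.545], [0.907, -0.42, 0.005], [0.233, 0.492, -0.839]]
force: [-0.6, -0.1, 0.0]
opening: 1.0
grasp_force: 0.0
```

move_arm(increments=[[0, 0, 0, 0, 0, -0.39, 1], [0, 0, 0, 0, 0, -0.39, 1], [0, 0, 0, 0, 0, -0.39, 1], [0, 0, 0, 0, 0, -0.39, 1], [0, 0, 0, 0, 0, -0.39, 1], [0, 0, 0, 0, 0, -0.39, 1], [0, 0, 0, 0, 0, -0.39, 1], [0, 0, 0, 0, 0, -0.39, 1], [0, 0, 0, 0, 0, -0.39, 1], [0, 0, 0, 0, 0, -0.39, 1]])

```text
time_s: 6.3
position: [0.4171, 0.2955, 0.2148]
tcp_rot: [[-0.598, 0.588, 0.544], [0.703, 0.711, 0.005], [-0.384, 0.386, -0.839]]
force: [0.1, -0.2, -1.0]
opening: 0.998
grasp_force: 0.0
```

```bash
cat >> h.py <<'E'
F=np.diag([-1.,-1,1])
def st():
    s=bot.read_state();print(np.round(s['position'],4),np.round(s['joint_positions'],1),round(s['time_s'],2),'open %.3f'%s['opening'],np.round(s['force'],1))
E
python3 - <<'E'
from h import *
st(); legs([([.47,.2995,.18],tool(35)@F),([.544,.2995,.0835],tool(35)@F)])
E
```

```text
[0.4171 0.2955 0.2148] [ 32.4  19.5 118.4 -52.5  21.2  33.1] 6.3 open 0.998 [ 0.1 -0.2 -1. ]
[-0.0518, 0.0684, 0.1933, -0.0028, -0.0113, -0.2482] rows>=6.2
[-0.0176, 0.0, 0.405, 0.0, 0.0, 0.0] rows>=2.9
```

move_arm(increments=[[-0.052, 0.068, 0.193, -0.003, -0.011, -0.248, 1], [-0.052, 0.068, 0.193, -0.003, -0.011, -0.248, 1], [-0.052, 0.068, 0.193, -0.003, -0.011, -0.248, 1], [-0.052, 0.068, 0.193, -0.003, -0.011, -0.248, 1], [-0.052, 0.068, 0.193, -0.003, -0.011, -0.248, 1], [-0.052, 0.068, 0.193, -0.003, -0.011, -0.248, 1], [-0.052, 0.068, 0.193, -0.003, -0.011, -0.248, 1], [-0.052, 0.068, 0.193, -0.003, -0.011, -0.248, 1], [-0.052, 0.068, 0.193, -0.003, -0.011, -0.248, 1], [-0.052, 0.068, 0.193, -0.003, -0.011, -0.248, 1]])

```text
time_s: 7.13
position: [0.4704, 0.3001, 0.1798]
tcp_rot: [[-0.819, 0.006, 0.573], [0.008, 1.0, 0.001], [-0.573, 0.005, -0.819]]
force: [1.0, 1.0, 0.3]
opening: 0.998
grasp_force: 0.0
```

Run:
```python
from h import *
st(); W=cap('wrist','w3.png');print(nets.find_in('wrist','knob'),proj(W,[.54,.2995,.1]),at_z(W,nets.find_in('wrist','knob')[0]['location'],.1)); legs([([.544,.2995,.0835],tool(35)@F)])
```

```text
[0.4704 0.3001 0.1798] [ 29.7  26.4 115.9 -69.4  17.6   4. ] 7.13 open 0.998 [1.  1.  0.3]
[{'location': [280.2, 158.6], 'conf': 0.6}] [277.84510059 219.94418557] [0.46470769 0.30199434 0.1       ]
[-0.0177, -0.003, 0.4029, 0.0004, -0.0002, -0.0021] rows>=2.9
```

View pics/w3.png

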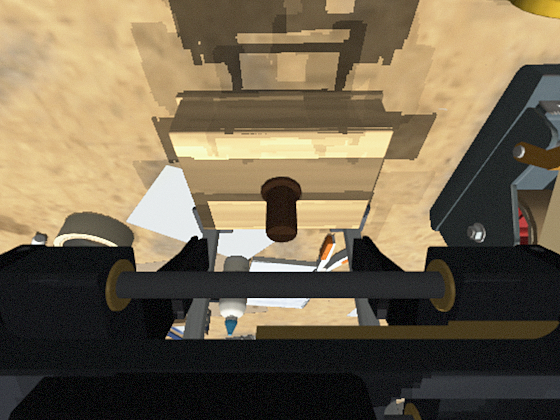

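The wrist camera now looks from the bench side, and the knob runs from foot (281,190) to top (282,232), as predicted within 3 px. I'll descend to grasp it.

move_arm(increments=[[-0.006, 0, 0.13, 0, 0, 0, 1], [-0.012, 0, 0.23, 0, 0, 0, 1], [-0.015, 0.001, 0.31, 0, 0, -0.002, 1], [-0.018, 0.002, 0.36, 0, 0, -0.002, 1], [-0.018, 0.002, 0.39, 0, 0, -0.002, 1], [-0.018, 0.002, 0.403, 0, 0, -0.002, 1], [-0.018, 0.002, 0.403, 0, 0, -0.002, 1]])

```text
time_s: 7.87
position: [0.551, 0.3084, 0.0947]
tcp_rot: [[-0.834, 0.005, 0.552], [-0.0, 1.0, -0.009], [-0.552, -0.008, -0.834]]
force: [0.2, 0.1, -0.9]
opening: 0.998
grasp_force: 0.0
```

move_arm(increments=[[0, 0, 0, 0, 0, 0, 0.25], [0, 0, 0, 0, 0, 0, 0.25], [0, 0, 0, 0, 0, 0, 0.25], [0, 0, 0, 0, 0, 0, 0.2], [0, 0, 0, 0, 0, 0, 0.2], [0, 0, 0, 0, 0, 0, 0.2], [0, 0, 0, 0, 0, 0, 0.2], [0, 0, 0, 0, 0, 0, 0.2]])

```text
time_s: 8.53
position: [0.551, 0.308, 0.0953]
tcp_rot: [[-0.833, 0.005, 0.553], [-0.001, 1.0, -0.01], [-0.553, -0.008, -0.833]]
force: [-0.3, -2.6, 1.8]
opening: 0.479
grasp_force: 1.3
```

Run:
```python
from h import *
st(); legs([([.546,.3005,.0860],tool(35)@F)])
```

```text
[0.551  0.308  0.0953] [ 25.8  38.9 108.4 -81.9  14.6  13.6] 8.53 open 0.479 [-0.3 -2.6  1.8]
[0.031, -0.025, 0.0171, -0.0031, -0.008, 0.0002] rows>=0.3
```

Joint 4 is at its limit (-82°) with this lean. I'll fit the arm's kinematics from the recorded states, so I can choose poses that stay inside the joint ranges.

```bash
cat > kin.py <<'E'
from h import *
Q=np.array([[-82.706,30.224,82.088,0,67.689,-10.227],[-24.04256,-2.7475,122.56725,16.34187,38.57375,54.6819],[9.9222,7.2264,129.3191,-33.8676,11.2341,131.6561],[26.7677,26.3526,112.4186,-52.1561,17.7931,163.4323],[32.4,19.5,118.4,-52.5,21.2,33.1],[29.7,26.4,115.9,-69.4,17.6,4.],[25.8,38.9,108.4,-81.9,14.6,13.6]])
P=np.array([[.1881,-.5953,.2326],[.40146,-.00099,.30041],[.4046,.151,.2523],[.4968,.2954,.1841],[.4171,.2955,.2148],[.4704,.3001,.1798],[.551,.308,.0953]])
E_=lambda a,d: Ro.from_euler(a,d,degrees=True).as_matrix()
def fk(q,k):
    h,d,a1,a2,a3,d4,L=k
    A=E_('z',q[0]); B=A@E_('y',q[1]); C=A@E_('y',q[1]+q[2])
    wc=np.array([0,0,h])+A@[a1,d,0]+B@[0,0,a2]+C@[a3,0,d4]
    R=C@E_('z',q[3])@E_('y',q[4])@E_('z',q[5]+90)
    return wc+R[:,2]*L,R
_g=lambda k: np.concatenate([fk(q,k)[0]-p for q,p in zip(Q,P)])
_r=least_squares(_g,[.2,.12,0,.4,0,.4,.3],x_scale=.1); k=_r.x
lo=np.array([-176.69,-43.24,12.49,-82,0,-163.58]);hi=np.array([176.69,126.21,139.97,262,151.66,163.58])
def ik(p,R,seeds=None):
    best=None
    for q0 in ([26,35,110,-60,20,10],[26,35,110,-60,20,140],[26,35,110,90,20,-100],[26,35,110,200,20,0],[-40,35,100,10,40,40],[-40,35,100,10,40,-130]) if seeds is None else seeds:
        f=lambda q: np.r_[(fk(q,k)[0]-p)*1000,Ro.from_matrix(R.T@fk(q,k)[1]).as_rotvec(degrees=True)]
        r=least_squares(f,q0,bounds=(lo,hi),max_nfev=60)
        if best is None or r.cost<best.cost-.01: best=r
    return best.x,np.sqrt(2*best.cost)
E
python3 - <<'E'
from kin import *
np.set_printoptions(precision=4,suppress=True)
print(k,np.abs(_r.fun).max()); s=bot.read_state(); print(fk(s['joint_positions'],k)[1],np.array(s['tcp_rot']))
for nm,kp in(('knob',[.54,.3,.09]),('blankL',[.535,.335,.032]),('blankR',[.535,.265,.032]),('knobup',[.54,.3,.145])):
  for tilt in(20,25,30,35):
    for yaw in(0,15):
      for f in(0,1):
        R=tool(tilt,yaw)@(F if f else np.eye(3)); q,e=ik(np.array(kp)+.008*R[:,2],R)
        if f or e<1: print(nm,tilt,yaw,f,q.round(0),round(e,2))
E
```

```text
Traceback (most recent call last):
NameError: name '_r' is not defined
```

move_arm(increments=[[0, 0, 0, 0, 0, 0, 1], [0, 0, 0, 0, 0, 0, 1], [0, 0, 0, 0, 0, 0, 1]])

```text
time_s: 8.78
position: [0.551, 0.3086, 0.0952]
tcp_rot: [[-0.833, 0.004, 0.553], [-0.001, 1.0, -0.008], [-0.553, -0.007, -0.833]]
force: [0.1, 0.3, -0.4]
opening: 0.627
grasp_force: 0.0
```

```bash
sed -i 's/_r\b/fr/g;s/_g\b/fg/g' kin.py
python3 - <<'E'
from kin import *
np.set_printoptions(precision=4,suppress=True)
print(k,np.abs(fr.fun).max()); s=bot.read_state(); print(fk(s['joint_positions'],k)[1],np.array(s['tcp_rot']))
for nm,kp in(('knob',[.54,.3,.09]),('blankL',[.535,.335,.032]),('blankR',[.535,.265,.032]),('knobup',[.54,.3,.145])):
  for tilt in(20,25,30,35):
    for yaw in(0,15):
      for f in(0,1):
        R=tool(tilt,yaw)@(F if f else np.eye(3)); q,e=ik(np.array(kp)+.008*R[:,2],R)
        if f or e<1: print(nm,tilt,yaw,f,q.round(0),round(e,2))
E
```

```text
[0.2742 0.111  0.0009 0.5878 0.1144 0.3903 0.2951] 0.0005316288866412111
[[-0.8335  0.004   0.5525]
 [-0.0006  1.     -0.0082]
 [-0.5525 -0.0072 -0.8335]] [[-0.8335  0.004   0.5525]
 [-0.0006  1.     -0.0082]
 [-0.5525 -0.0072 -0.8335]]
knob 20 0 0 [ 22.  38. 103. -21.  22. 130.] 0.0
knob 20 0 1 [ 22.  38. 103. -21.  22. -50.] 0.0
knob 20 15 0 [ 19.  38. 104.  -5.  18.  99.] 0.0
knob 20 15 1 [ 19.  38. 104.  -5.  18. -81.] 0.0
knob 25 0 0 [ 23.  39. 106. -38.  16. 148.] 0.0
knob 25 0 1 [ 23.  39. 106. -38.  16. -32.] 0.0
knob 25 15 0 [ 20.  38. 108. -12.  10. 106.] 0.0
knob 25 15 1 [ 20.  38. 108. -12.  10. -74.] 0.0
knob 30 0 1 [ 24.  39. 108. -69.  13.   0.] 0.0
knob 30 15 0 [ 20.  39. 111. -69.   3. 164.] 0.23
knob 30 15 1 [ 20.  39. 111. -79.   2.  -7.] 0.0
knob 35 0 0 [  25.   40.  111.  256.   15. -144.] 0.0
knob 35 0 1 [ 25.  40. 111. 256.  15.  36.] 0.0
knob 35 15 0 [  20.   40.  114.  198.    9. -104.] 0.0
knob 35 15 1 [ 20.  40. 114. 198.   9.  76.] 0.0
blankL 20 0 0 [ 26.  45. 101. -29.  18. 142.] 0.0
blankL 20 0 1 [ 26.  45. 101. -29.  18. -38.] 0.0
blankL 20 15 0 [ 23.  
[... 1494 characters left out ...]
 [ 22.  33. 101. -16.  28. -55.] 0.0
knobup 20 15 0 [ 19.  32. 103.  -4.  25.  97.] 0.0
knobup 20 15 1 [ 19.  32. 103.  -4.  25. -83.] 0.0
knobup 25 0 0 [ 23.  33. 104. -26.  22. 136.] 0.0
knobup 25 0 1 [ 23.  33. 104. -26.  22. -44.] 0.0
knobup 25 15 0 [ 20.  32. 106.  -7.  17. 101.] 0.0
knobup 25 15 1 [ 20.  32. 106.  -7.  17. -79.] 0.0
knobup 30 0 0 [ 24.  33. 107. -45.  17. 155.] 0.0
knobup 30 0 1 [ 24.  33. 107. -45.  17. -25.] 0.0
knobup 30 15 0 [ 20.  32. 109. -16.   9. 110.] 0.0
knobup 30 15 1 [ 20.  32. 109. -16.   9. -70.] 0.0
knobup 35 0 1 [ 25.  34. 110. -75.  15.   5.] 0.0
knobup 35 15 0 [  20.   33.  113.  258.    3. -163.] 0.0
knobup 35 15 1 [ 20.  33. 113. 258.   3.  17.] 0.0
```

Run:
```python
from kin import *
st(); legs([([.5445,.301,.083],tool(30)@F)])
```

```text
[0.551  0.3086 0.0952] [ 25.8  38.9 108.4 -81.9  14.5  13.6] 8.78 open 0.627 [ 0.1  0.3 -0.4]
[0.0406, -0.0252, 0.0221, -0.0026, 0.0197, 0.0001] rows>=0.5
```

move_arm(increments=[[0.02, -0.012, 0.011, -0.001, 0.01, 0, 1], [0.041, -0.025, 0.022, -0.003, 0.02, 0, 1], [0.041, -0.025, 0.022, -0.003, 0.02, 0, 1]])

```text
time_s: 9.03
position: [0.5444, 0.3002, 0.0825]
tcp_rot: [[-0.867, 0.001, 0.498], [0.001, 1.0, 0.0], [-0.498, 0.001, -0.867]]
force: [0.2, 0.3, -0.4]
opening: 0.85
grasp_force: 0.0
```

Run:
```python
from kin import *
st(); legs([([.5445,.301,.083],tool(30)@F)])
```

```text
[0.5444 0.3002 0.0825] [ 24.2  39.2 108.3 -68.2  12.7  -1. ] 9.03 open 0.850 [ 0.2  0.3 -0.4]
[-0.0012, 0.0027, -0.0013, 0.0, -0.0007, -0.0004] rows>=0.0
```

Right on the pose. I'll close the gripper on the knob.

move_arm(increments=[[0, 0.003, 0, 0, 0, 0, 0], [0, 0.003, 0, 0, 0, 0, 0], [0, 0.003, 0, 0, 0, 0, 0], [0, 0.003, 0, 0, 0, 0, 0], [0, 0.003, 0, 0, 0, 0, 0], [0, 0.003, 0, 0, 0, 0, 0], [0, 0.003, 0, 0, 0, 0, 0], [0, 0.003, 0, 0, 0, 0, 0], [0, 0.003, 0, 0, 0, 0, 0], [0, 0.003, 0, 0, 0, 0, 0]])

```text
time_s: 9.87
position: [0.5443, 0.3019, 0.083]
tcp_rot: [[-0.866, -0.001, 0.499], [-0.0, 1.0, 0.001], [-0.499, 0.001, -0.866]]
force: [0.1, 0.3, 0.1]
opening: 0.338
grasp_force: 30.0
```

Run:
```python
from kin import *
st(); R=tool(30)@F; z=R[:,2]*.008
legs([([.5445,.301,.105],R)]); s=(np.array([.5445,.301,.105]),R)
G=[([.53,.301,.133],R),([.40,.301,.14],R),([.40,.30,.20],R)]
legs(G,s)
for p,_ in G+[([.43,.16,.2],R),([.46,.015,.18],R),([.515,.015,.1],R)]+[([.515,.015,.08],tool(15)@F)]:
    print(p,[a.round(1) if i==0 else a for i,a in enumerate(ik(np.array(p),R))])
for tilt in(0,15,30):
  for p in([.46,.015,.18],[.515,.015,.082]): 
    R=tool(tilt)@F;q,e=ik(np.array(p),R);print(tilt,p,q.round(1),e)
```

```text
[0.5443 0.3019 0.083 ] [ 24.3  39.2 108.2 -68.1  12.7  -1. ] 9.87 open 0.338 [0.1 0.3 0.1]
[-0.0371, -0.0031, -0.0632, 0.0004, -0.0003, 0.0002] rows>=0.5
[-0.0048, 0.0, -0.105, 0.0, 0.0, 0.0] rows>=0.8
[0.3636, 0.0, -0.2369, 0.0, 0.0, 0.0] rows>=3.1
[-0.1, -0.0033, -0.1732, 0.0, 0.0, 0.0] rows>=1.4
[0.53, 0.301, 0.133] [array([ 25. ,  33.2, 108.7, -49.8,  16.1, -19.4]), np.float64(9.23263283290769e-13)]
[0.4, 0.301, 0.14] [array([ 33.6,  28.5, 121.6, -75.5,  16.6,  14.8]), np.float64(2.0906637619856794e-13)]
[0.4, 0.3, 0.2] [array([ 33.5,  20.4, 118.5, -47.3,  22. , -15. ]), np.float64(2.613766529079851e-13)]
[0.43, 0.16, 0.2] [array([  9.5,  16.4, 127.4, -36.1,   8.1, -45.9]), np.float64(4.152613299140054e-13)]
[0.46, 0.015, 0.18] [array([-18.2,  19.3, 131.1,  90.6,   9.1, 163.6]), np.float64(0.9296079427252345)]
[0.515, 0.015, 0.1] [array([-15.2,  34. , 126.7, 142. ,  12.3, 114.1]), np.float64(3.868273458489187e-13)]
[0.515, 0.015, 0.08] [array([-15.2,  37.2, 127.3, 150.6,  15.5, 105.2]), np.float64(5.660231754015604e-13)]
0 [0.46, 0.015, 0.18] [ -12.1   22.6  108.3   -0.    49.1 -102.1] 5.617115876255044e-14
0 [0.515, 0.015, 0.082] [ -10.8   35.7  104.9    0.    39.4 -100.8] 3.261450551317274e-12
15 [0.46, 0.015, 0.18] [ -14.6   18.7  119.     8.    28.  -111.2] 2.0457702010821178e-13
15 [0.515, 0.015, 0.082] [ -12.7   33.9  116.1   12.1   15.7 -114. ] 2.8736133190019366e-13
30 [0.46, 0.015, 0.18] [-18.2  19.3 131.1  90.6   9.1 163.6] 0.9296079427252345
30 [0.515, 0.015, 0.082] [-15.2  36.9 127.2 149.9  15.2 105.9] 2.361251404836379e-13
```

Run:
```python
from kin import *
for psi in(0,-20,-35,-50):
  for x,y in((.50,.03),(.54,.03),(.56,.03),(.50,.06)):
    R=tool(30,psi)@F;p=np.array([x,y,.082])-.007*0+R[:,2]*.008*0
    for sd in ([-10,35,120,-60,15,-40],[-10,35,120,60,15,-120]):
        q,e=ik(p,R,[sd])
        if e<.5: print(psi,x,y,q.round(0),round(e,2))
```

```text
-35 0.56 0.03 [  0.  38. 115. -82.  17.  23.] 0.21
-50 0.5 0.03 [  4.  38. 118. -77.  25.  37.] 0.0
-50 0.54 0.03 [  4.  38. 113. -68.  26.  26.] 0.0
-50 0.56 0.03 [  4.  39. 110. -64.  27.  22.] 0.0
-50 0.56 0.03 [  4.  39. 110. -64.  27.  22.] 0.0
-50 0.5 0.06 [  9.  38. 117. -72.  27.  35.] 0.0
```

move_arm(increments=[[-0.006, 0, -0.01, 0, 0, 0, 0], [-0.013, 0, -0.022, 0, 0, 0, 0], [-0.022, 0, -0.038, 0, 0, 0, 0], [-0.031, 0, -0.053, 0, 0, 0, 0], [-0.037, 0, -0.063, 0, 0, 0, 0], [-0.037, 0, -0.063, 0, 0, 0, 0]])

```text
time_s: 10.37
position: [0.5442, 0.3016, 0.1049]
tcp_rot: [[-0.867, -0.0, 0.499], [0.0, 1.0, 0.001], [-0.499, 0.0, -0.867]]
force: [-0.1, -0.4, -3.0]
opening: 0.339
grasp_force: 30.0
```

move_arm(increments=[[-0.001, 0, -0.03, 0, 0, 0, 0], [-0.002, 0, -0.065, 0, 0, 0, 0], [-0.003, 0, -0.098, 0, 0, 0, 0], [0.03, 0, -0.121, 0, 0, 0, 0], [0.1, 0, -0.17, 0, 0, 0, 0], [0.18, 0, -0.226, 0, 0, 0, 0], [0.26, 0, -0.283, 0, 0, 0, 0], [0.32, 0, -0.326, 0, 0, 0, 0], [0.353, 0, -0.349, 0, 0, 0, 0], [0.353, 0, -0.349, 0, 0, 0, 0]])

```text
time_s: 11.2
position: [0.3966, 0.3009, 0.142]
tcp_rot: [[-0.868, -0.003, 0.496], [-0.004, 1.0, 0.0], [-0.496, -0.001, -0.868]]
force: [-0.3, -0.6, -3.1]
opening: 0.336
grasp_force: 30.0
```

Run:
```python
from kin import *
from scipy.spatial.transform import Slerp
st(); s=bot.read_state(); q=np.array(s['joint_positions'])
zr=lambda a:E_('z',a)
W=[(s['position'],np.array(s['tcp_rot'])),([.41,.24,.20],tool(20)@F),([.44,.12,.20],tool(12)@F@zr(60)),([.46,.06,.20],tool(12)@F@zr(120)),([.49,.02,.18],tool(12)),([.515,.02,.14],tool(16,8)),([.515,.02,.11],tool(24,8)),([.515,.02,.11],tool(30,0)),([.515,.02,.075],tool(30,0))]
for (p0,R0),(p1,R1) in zip(W,W[1:]):
    sl=Slerp([0,1],Ro.from_matrix([R0,R1])); mj=0
    for t in np.linspace(.1,1,10):
        qn,e=ik(np.array(p0)*(1-t)+np.array(p1)*t,sl(t).as_matrix(),[q]); mj=np.maximum(mj,abs(qn-q)); q=qn
        if e>.5: print('  err',e,q.round(0))
    print(p1,q.round(0),'maxstep',mj.max().round(0))
legs(W[1:])
```

```text
[0.3966 0.3009 0.142 ] [ 33.7  28.  121.7 -73.2  16.7  12.4] 11.2 open 0.336 [-0.3 -0.6 -3.1]
[0.41, 0.24, 0.2] [ 21.  18. 117. -16.  27. -56.] maxstep 9.0
[0.44, 0.12, 0.2] [  1.  17. 116.  -0.  35. -28.] maxstep 3.0
[0.46, 0.06, 0.2] [ -7.  17. 115.   3.  36.  21.] maxstep 5.0
[0.49, 0.02, 0.18] [-12.  21. 113.   5.  34.  74.] maxstep 5.0
[0.515, 0.02, 0.14] [-14.  27. 115.  14.  25.  56.] maxstep 2.0
[0.515, 0.02, 0.11] [-16.  31. 122.  61.  11.   7.] maxstep 10.0
[0.515, 0.02, 0.11] [-14.  32. 126. 137.  11. -61.] maxstep 9.0
[0.515, 0.02, 0.075] [-14.  38. 127. 154.  16. -77.] maxstep 2.0
[-0.1339, -0.2034, -0.146, 0.0, 0.054, 0.0011] rows>=2.0
[-0.094, -0.4, 0.0342, 0.0233, 0.0403, 0.3328] rows>=8.4
[-0.2058, -0.0435, 0.0139, -0.0, 0.0, 0.3333] rows>=8.4
[-0.0735, 0.1394, 0.086, 0.0, -0.0, 0.3333] rows>=8.4
[0.0538, 0.0, 0.1477, 0.0108, 0.0222, -0.0431] rows>=1.2
[-0.0276, 0.0, 0.0961, -0.0, 0.0444, 0.0] rows>=1.1
[0.0, 0.0, 0.0, -0.0202, 0.0333, 0.0396] rows>=1.4
[-0.0583, 0.0, 0.101, 0.0, 0.0, 0.0] rows>=0.8
```

move_arm(increments=[[-0.03, -0.05, -0.037, 0, 0.014, 0, 0], [-0.067, -0.1, -0.073, 0, 0.027, 0, 0], [-0.1, -0.15, -0.11, 0, 0.04, 0, 0], [-0.12, -0.18, -0.13, 0, 0.05, 0, 0], [-0.134, -0.203, -0.146, 0, 0.054, 0, 0], [-0.134, -0.203, -0.146, 0, 0.054, 0, 0]])

```text
time_s: 11.7
position: [0.4143, 0.2418, 0.1955]
tcp_rot: [[-0.934, 0.007, 0.358], [0.003, 1.0, -0.014], [-0.358, -0.012, -0.934]]
force: [0.7, -1.2, -3.3]
opening: 0.335
grasp_force: 30.0
```

move_arm(increments=[[-0.005, -0.02, 0.002, 0.001, 0.002, 0.02, 0], [-0.015, -0.07, 0.006, 0.004, 0.007, 0.055, 0], [-0.025, -0.12, 0.01, 0.007, 0.012, 0.095, 0], [-0.035, -0.16, 0.014, 0.009, 0.016, 0.133, 0], [-0.045, -0.21, 0.018, 0.012, 0.02, 0.17, 0], [-0.055, -0.25, 0.021, 0.014, 0.025, 0.208, 0], [-0.07, -0.3, 0.025, 0.017, 0.03, 0.245, 0], [-0.08, -0.34, 0.03, 0.02, 0.035, 0.283, 0], [-0.09, -0.38, 0.033, 0.022, 0.039, 0.32, 0], [-0.094, -0.4, 0.034, 0.023, 0.04, 0.333, 0]])

```text
time_s: 12.53
position: [0.4446, 0.1204, 0.1977]
tcp_rot: [[-0.475, 0.85, 0.229], [0.871, 0.49, -0.014], [-0.124, 0.193, -0.973]]
force: [-0.3, 0.5, -3.2]
opening: 0.339
grasp_force: 30.0
```

move_arm(increments=[[-0.02, -0.004, 0.001, 0, 0, 0.035, 0], [-0.04, -0.009, 0.003, 0, 0, 0.073, 0], [-0.065, -0.014, 0.004, 0, 0, 0.11, 0], [-0.09, -0.019, 0.006, 0, 0, 0.148, 0], [-0.115, -0.024, 0.008, 0, 0, 0.186, 0], [-0.14, -0.029, 0.01, 0, 0, 0.224, 0], [-0.16, -0.034, 0.011, 0, 0, 0.262, 0], [-0.18, -0.038, 0.012, 0, 0, 0.3, 0], [-0.2, -0.043, 0.014, 0, 0, 0.333, 0], [-0.206, -0.043, 0.014, 0, 0, 0.333, 0]])

```text
time_s: 13.37
position: [0.4629, 0.0612, 0.1985]
tcp_rot: [[0.494, 0.839, 0.228], [0.863, -0.505, -0.014], [0.104, 0.204, -0.973]]
force: [0.4, -0.2, -2.6]
opening: 0.339
grasp_force: 30.0
```

move_arm(increments=[[-0.007, 0.015, 0.009, 0, 0, 0.035, 0], [-0.015, 0.03, 0.018, 0, 0, 0.073, 0], [-0.023, 0.045, 0.027, 0, 0, 0.11, 0], [-0.031, 0.06, 0.036, 0, 0, 0.148, 0], [-0.04, 0.075, 0.046, 0, 0, 0.186, 0], [-0.048, 0.09, 0.055, 0, 0, 0.224, 0], [-0.056, 0.105, 0.065, 0, 0, 0.262, 0], [-0.065, 0.12, 0.075, 0, 0, 0.3, 0], [-0.073, 0.139, 0.086, 0, 0, 0.333, 0], [-0.073, 0.139, 0.086, 0, 0, 0.333, 0]])

```text
time_s: 14.2
position: [0.4934, 0.021, 0.1794]
tcp_rot: [[0.973, -0.005, 0.229], [-0.002, -1.0, -0.014], [0.229, 0.013, -0.973]]
force: [-0.5, 0.0, -3.5]
opening: 0.341
grasp_force: 30.0
```

Run:
```python
from kin import *
st(); W=cap('wrist','w4.png')
legs([([.515,.02,.14],tool(16,8)),([.515,.02,.11],tool(24,8)),([.515,.02,.095],tool(30,0)),([.515,.02,.075],tool(30,0))])
```

```text
[0.4934 0.021  0.1794] [-11.7  21.3 113.3   3.5  32.4  75.7] 14.2 open 0.341 [-0.5  0.  -3.5]
[0.0423, 0.003, 0.145, 0.0154, 0.016, -0.0426] rows>=1.2
[-0.0276, 0.0, 0.0961, -0.0, 0.0444, 0.0] rows>=1.1
[-0.0203, 0.0, 0.0457, -0.0202, 0.0333, 0.0396] rows>=1.4
[-0.0333, 0.0, 0.0577, 0.0, 0.0, 0.0] rows>=0.5
```

View pics/w4.png

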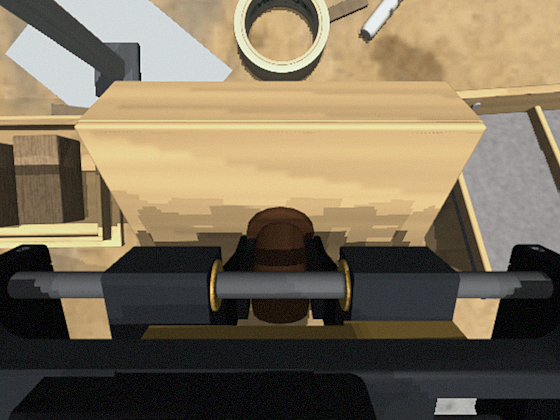

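The cover is held square, with its roof edge running from (78,125) to (484,125). It leans only because the tool's lean is temporarily smaller. The opened box is at the left and the bench below is bare. I'll lower it while restoring the lean.

move_arm(increments=[[0.014, 0.001, 0.05, 0.005, 0.005, -0.014, 0], [0.028, 0.002, 0.1, 0.01, 0.01, -0.028, 0], [0.042, 0.003, 0.145, 0.015, 0.016, -0.043, 0], [0.042, 0.003, 0.145, 0.015, 0.016, -0.043, 0]])

```text
time_s: 14.58
position: [0.514, 0.0202, 0.1384]
tcp_rot: [[0.952, 0.14, 0.271], [0.135, -0.99, 0.038], [0.273, 0.0, -0.962]]
force: [-0.1, 0.5, -2.1]
opening: 0.337
grasp_force: 30.0
```

move_arm(increments=[[-0.009, 0, 0.032, 0, 0.015, 0, 0], [-0.018, 0, 0.064, 0, 0.03, 0, 0], [-0.027, 0, 0.096, 0, 0.044, 0, 0], [-0.027, 0, 0.096, 0, 0.044, 0, 0], [-0.027, 0, 0.096, 0, 0.044, 0, 0], [-0.027, 0, 0.096, 0, 0.044, 0, 0]])

```text
time_s: 15.08
position: [0.5137, 0.0209, 0.11]
tcp_rot: [[0.906, 0.137, 0.401], [0.125, -0.991, 0.056], [0.405, -0.0, -0.914]]
force: [0.4, -0.3, -3.7]
opening: 0.332
grasp_force: 30.0
```

Run:
```python
from kin import *
st(); legs([([.515,.02,.095],tool(30,0)),([.515,.02,.075],tool(30,0))])
```

```text
[0.5137 0.0209 0.11  ] [-15.6  30.7 121.8  60.5  10.7   8.3] 15.08 open 0.332 [ 0.4 -0.3 -3.7]
[-0.0167, 0.0036, 0.0475, -0.0199, 0.0339, 0.039] rows>=1.4
[-0.0333, 0.0, 0.0577, 0.0, 0.0, 0.0] rows>=0.5
```

move_arm(increments=[[-0.008, 0.002, 0.024, -0.01, 0.017, 0.02, 0], [-0.017, 0.004, 0.047, -0.02, 0.034, 0.039, 0], [-0.017, 0.004, 0.047, -0.02, 0.034, 0.039, 0], [-0.017, 0.004, 0.047, -0.02, 0.034, 0.039, 0], [-0.017, 0.004, 0.047, -0.02, 0.034, 0.039, 0], [-0.017, 0.004, 0.047, -0.02, 0.034, 0.039, 0], [-0.017, 0.004, 0.047, -0.02, 0.034, 0.039, 0], [-0.017, 0.004, 0.047, -0.02, 0.034, 0.039, 0], [-0.017, 0.004, 0.047, -0.02, 0.034, 0.039, 0]])

```text
time_s: 15.83
position: [0.5192, 0.0214, 0.0987]
tcp_rot: [[0.859, 0.004, 0.512], [0.004, -1.0, 0.002], [0.512, 0.0, -0.859]]
force: [-1.2, 8.0, 11.5]
opening: 0.34
grasp_force: 30.0
```

Run:
```python
from kin import *
st();print(bot.read_state()['tcp_rot']); legs([([.515,.02,.0765],tool(30,0)),([.515,.02,.0745],tool(30,0))])
```

```text
[0.5192 0.0214 0.0987] [-14.3  34.4 126.6 146.   13.3 -69.3] 15.83 open 0.340 [-1.2  8.  11.5]
[[ 8.58690315e-01  4.33565979e-03  5.12476482e-01]
 [ 3.75260797e-03 -9.99990599e-01  2.17237464e-03]
 [ 5.12481083e-01  5.77262686e-05 -8.58698513e-01]]
[-0.05, 0.0045, 0.0563, -0.0007, -0.0046, 0.0012] rows>=0.5
[-0.0033, 0.0, 0.0058, 0.0, 0.0, 0.0] rows>=0.0
```

Run:
```python
from kin import *
st(); W=cap('wrist','w5.png'); D=cap('side','s5.png'); T=cap('top','t5.png')
print(proj(D,[.515,.02,.05]),proj(T,[.515,.02,.05]),proj(D,[.443,.115,0.02]),proj(D,[.587,.115,.02]),proj(D,[.587,-.075,.02]))
u,v=proj(D,[.515,.02,.05]).astype(int)
a=cv2.resize(D['image'][v-65:v+65,u-85:u+85],(400,300),interpolation=cv2.INTER_CUBIC)
u,v=proj(T,[.515,.02,.05]).astype(int)
b=cv2.resize(T['image'][v-65:v+65,u-85:u+85],(400,300),interpolation=cv2.INTER_CUBIC)
c=cv2.resize(W['image'],(400,300)); m=np.hstack([np.vstack([a,b]),np.vstack([c,c*0])]); cv2.imwrite('pics/m5.png',m)
```

```text
[0.5192 0.0214 0.0987] [-14.3  34.4 126.6 146.   13.3 -69.3] 15.83 open 0.340 [-1.2  8.  11.5]
[283.62074224 209.51650258] [280.72129421 221.48202859] [315.79116809 213.9879412 ] [294.01476091 238.67737172] [251.46927769 216.05248661]
```

View pics/m5.png

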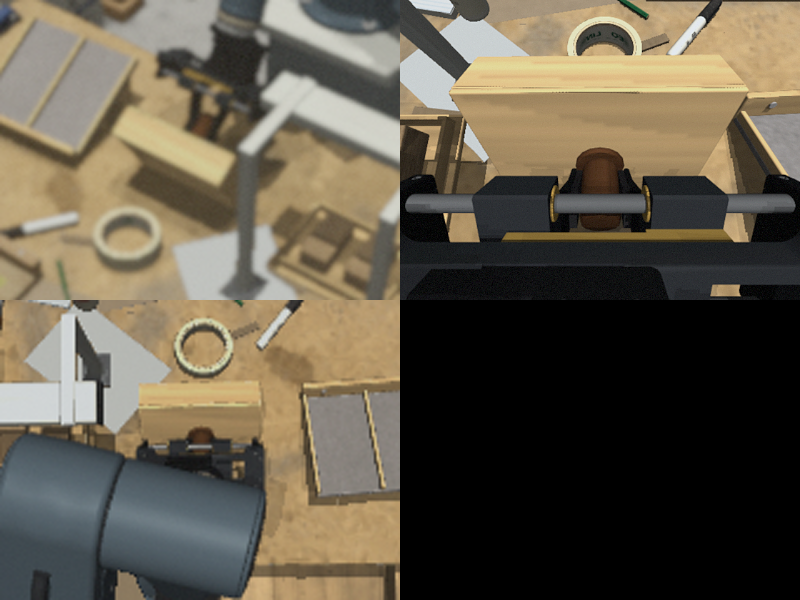

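The cover is standing at a 60° lean: I half-turned the hand about its own leaning axis, so the cover is level only when the tool leans 30° the other way. I'll raise it and rock the tool to a lean of -30°. I'll check reach first.

Run:
```python
from kin import *
from scipy.spatial.transform import Slerp
s=bot.read_state(); q=np.array(s['joint_positions'])
W=[(s['position'],np.array(s['tcp_rot'])),([.515,.021,.12],tool(24,8)),([.51,.02,.18],tool(12)),([.515,.02,.19],tool(-10)),([.515,.02,.16],tool(-30)),([.515,.02,.085],tool(-30)),([.515,.02,.0745],tool(-30))]
for (p0,R0),(p1,R1) in zip(W,W[1:]):
    sl=Slerp([0,1],Ro.from_matrix([R0,R1])); mj=0
    for t in np.linspace(.1,1,10):
        qn,e=ik(np.array(p0)*(1-t)+np.array(p1)*t,sl(t).as_matrix(),[q]); mj=np.maximum(mj,abs(qn-q)); q=qn
        if e>.5: print('  err',e,q.round(0))
    print(p1,q.round(0),'maxstep',mj.max().round(0))
legs(W[1:])
```

```text
[0.515, 0.021, 0.12] [-16.  29. 121.  54.  12.  15.] maxstep 12.0
[0.51, 0.02, 0.18] [-12.  22. 110.   4.  36.  75.] maxstep 14.0
[0.515, 0.02, 0.19] [-9. 29. 93. -2. 67. 82.] maxstep 3.0
[0.515, 0.02, 0.16] [-8. 41. 81. -4. 88. 83.] maxstep 2.0
[0.515, 0.02, 0.085] [-8. 47. 83. -4. 80. 84.] maxstep 1.0
[0.515, 0.02, 0.0745] [-8. 47. 84. -4. 79. 84.] maxstep 0.0
[0.0227, 0.0011, -0.0683, 0.0197, -0.0379, -0.0378] rows>=1.4
[0.0658, 0.001, -0.1896, -0.0138, -0.0666, 0.0423] rows>=2.0
[0.0232, 0.0, -0.0291, 0.0, -0.1222, 0.0] rows>=3.1
[0.0174, 0.0, 0.0985, 0.0, -0.1111, 0.0] rows>=2.8
[0.125, 0.0, 0.2165, 0.0, 0.0, 0.0] rows>=1.8
[0.0175, 0.0, 0.0303, 0.0, 0.0, 0.0] rows>=0.3
```

move_arm(increments=[[0.012, 0, -0.034, 0.01, -0.019, -0.019, 0], [0.023, 0.001, -0.068, 0.02, -0.038, -0.038, 0], [0.023, 0.001, -0.068, 0.02, -0.038, -0.038, 0], [0.023, 0.001, -0.068, 0.02, -0.038, -0.038, 0], [0.023, 0.001, -0.068, 0.02, -0.038, -0.038, 0], [0.023, 0.001, -0.068, 0.02, -0.038, -0.038, 0], [0.023, 0.001, -0.068, 0.02, -0.038, -0.038, 0], [0.023, 0.001, -0.068, 0.02, -0.038, -0.038, 0], [0.023, 0.001, -0.068, 0.02, -0.038, -0.038, 0]])

```text
time_s: 16.73
position: [0.5121, 0.0195, 0.1174]
tcp_rot: [[0.91, 0.136, 0.391], [0.124, -0.991, 0.055], [0.395, -0.001, -0.919]]
force: [0.3, 0.2, -2.7]
opening: 0.339
grasp_force: 30.0
```

move_arm(increments=[[0.016, 0, -0.047, -0.003, -0.016, 0.01, 0], [0.033, 0, -0.095, -0.007, -0.033, 0.021, 0], [0.05, 0.001, -0.142, -0.01, -0.05, 0.032, 0], [0.066, 0.001, -0.19, -0.014, -0.067, 0.042, 0], [0.066, 0.001, -0.19, -0.014, -0.067, 0.042, 0], [0.066, 0.001, -0.19, -0.014, -0.067, 0.042, 0], [0.066, 0.001, -0.19, -0.014, -0.067, 0.042, 0], [0.066, 0.001, -0.19, -0.014, -0.067, 0.042, 0], [0.066, 0.001, -0.19, -0.014, -0.067, 0.042, 0], [0.066, 0.001, -0.19, -0.014, -0.067, 0.042, 0]])

```text
time_s: 17.57
position: [0.5061, 0.0184, 0.1758]
tcp_rot: [[0.981, -0.005, 0.192], [-0.005, -1.0, -0.001], [0.192, -0.0, -0.981]]
force: [0.6, 0.9, -3.0]
opening: 0.341
grasp_force: 30.0
```

Run:
```python
from kin import *
st();print(np.round(bot.read_state()['tcp_rot'],3)); legs([([.515,.02,.19],tool(-10)),([.515,.02,.16],tool(-30)),([.515,.02,.085],tool(-30))])
```

```text
[0.5061 0.0184 0.1758] [-11.9  22.9 110.3   3.8  36.1  75.6] 17.57 open 0.341 [ 0.6  0.9 -3. ]
[[ 0.981 -0.005  0.192]
 [-0.005 -1.    -0.001]
 [ 0.192 -0.    -0.981]]
[0.0383, -0.0054, -0.0409, 0.0, -0.1169, -0.0016] rows>=2.9
[0.0174, 0.0, 0.0985, 0.0, -0.1111, 0.0] rows>=2.8
[0.125, 0.0, 0.2165, 0.0, 0.0, 0.0] rows>=1.8
```

move_arm(increments=[[0.01, -0.001, -0.01, 0, -0.03, 0, 0], [0.019, -0.003, -0.02, 0, -0.06, 0, 0], [0.029, -0.004, -0.03, 0, -0.09, -0.001, 0], [0.038, -0.005, -0.041, 0, -0.117, -0.002, 0], [0.038, -0.005, -0.041, 0, -0.117, -0.002, 0]])

```text
time_s: 17.98
position: [0.5202, 0.0189, 0.1902]
tcp_rot: [[0.986, 0.001, -0.168], [0.001, -1.0, -0.001], [-0.168, 0.001, -0.986]]
force: [1.3, -0.3, -3.4]
opening: 0.336
grasp_force: 30.0
```

move_arm(increments=[[0.004, 0, 0.025, 0, -0.028, 0, 0], [0.009, 0, 0.05, 0, -0.056, 0, 0], [0.013, 0, 0.075, 0, -0.084, 0, 0], [0.017, 0, 0.098, 0, -0.111, 0, 0], [0.017, 0, 0.098, 0, -0.111, 0, 0]])

```text
time_s: 18.4
position: [0.5164, 0.0194, 0.1566]
tcp_rot: [[0.866, 0.001, -0.5], [0.001, -1.0, 0.0], [-0.5, -0.001, -0.866]]
force: [-0.1, -0.4, -3.2]
opening: 0.337
grasp_force: 30.0
```

Run:
```python
from kin import *
st();print(np.round(bot.read_state()['tcp_rot'],3)); legs([([.51,.018,.085],tool(-30)),([.51,.018,.0745],tool(-30))])
W=cap('wrist','w6.png'); D=cap('side','s6.png'); T=cap('top','t6.png')
u,v=proj(D,[.515,.02,.12]).astype(int)
a=cv2.resize(D['image'][v-65:v+65,u-85:u+85],(400,300),interpolation=cv2.INTER_CUBIC)
c=cv2.resize(W['image'],(400,300)); cv2.imwrite('pics/m6.png',np.hstack([a,c]))
```

```text
[0.5164 0.0194 0.1566] [-8.  41.  81.5 -4.  87.3 83.2] 18.4 open 0.337 [-0.1 -0.4 -3.2]
[[ 0.866  0.001 -0.5  ]
 [ 0.001 -1.     0.   ]
 [-0.5   -0.001 -0.866]]
[0.1009, 0.0049, 0.2173, -0.0001, 0.0001, 0.0003] rows>=1.7
[0.0175, 0.0, 0.0303, 0.0, 0.0, 0.0] rows>=0.3
```

View pics/m6.png

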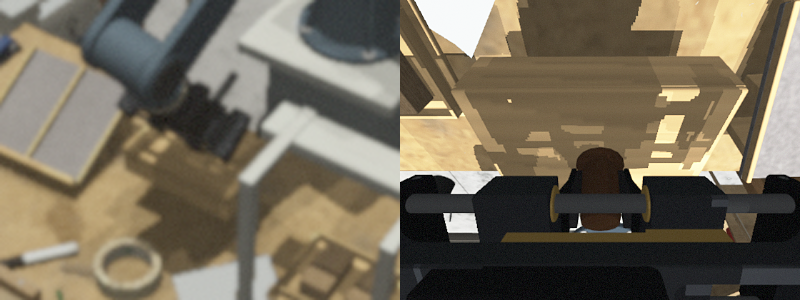

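The cover sits in the grip as before (roof edge at row 88 against 89, so no slip) and is level over bare bench. I'll lower it gently.

move_arm(increments=[[0.025, 0.001, 0.054, 0, 0, 0, 0], [0.05, 0.002, 0.108, 0, 0, 0, 0], [0.075, 0.003, 0.155, 0, 0, 0, 0], [0.09, 0.004, 0.19, 0, 0, 0, 0], [0.1, 0.005, 0.212, 0, 0, 0, 0], [0.101, 0.005, 0.217, 0, 0, 0, 0]])

```text
time_s: 19.05
position: [0.5093, 0.0181, 0.0893]
tcp_rot: [[0.867, 0.001, -0.498], [0.001, -1.0, -0.001], [-0.498, 0.0, -0.867]]
force: [-0.1, -0.5, -2.9]
opening: 0.333
grasp_force: 30.0
```

move_arm(increments=[[0.004, 0, 0.007, 0, 0, 0, 0], [0.008, 0, 0.014, 0, 0, 0, 0], [0.012, 0, 0.02, 0, 0, 0, 0], [0.014, 0, 0.024, 0, 0, 0, 0], [0.014, 0, 0.024, 0, 0, 0, 0]])

```text
time_s: 19.47
position: [0.5104, 0.0181, 0.0812]
tcp_rot: [[0.868, 0.001, -0.497], [0.001, -1.0, -0.001], [-0.497, 0.001, -0.868]]
force: [0.1, 0.7, -2.0]
opening: 0.339
grasp_force: 30.0
```

move_arm(increments=[[0.002, 0, 0.004, 0, 0, 0, 0], [0.004, 0, 0.008, 0, 0, 0, 0], [0.006, 0, 0.011, 0, 0, 0, 0], [0.007, 0, 0.013, 0, 0, 0, 0], [0.008, 0, 0.014, 0, 0, 0, 0]])

```text
time_s: 19.88
position: [0.5103, 0.0181, 0.0763]
tcp_rot: [[0.867, 0.001, -0.498], [0.001, -1.0, -0.001], [-0.498, 0.0, -0.867]]
force: [1.0, 0.3, -1.2]
opening: 0.339
grasp_force: 30.0
```

move_arm(increments=[[0.001, 0, 0.002, 0, 0, 0, 0], [0.002, 0, 0.004, 0, 0, 0, 0], [0.003, 0, 0.006, 0, 0, 0, 0]])

```text
time_s: 20.13
position: [0.5112, 0.0184, 0.0751]
tcp_rot: [[0.868, 0.0, -0.496], [0.0, -1.0, -0.0], [-0.496, 0.0, -0.868]]
force: [4.2, 3.0, 5.9]
opening: 0.336
grasp_force: 30.0
```

Contact at the expected height. I'll release the knob and back out along the tool axis.

move_arm(increments=[[0, 0, 0, 0, 0, 0, 0.9], [0, 0, 0, 0, 0, 0, 0.9], [0, 0, 0, 0, 0, 0, 0.9], [0, 0, 0, 0, 0, 0, 0.9], [0, 0, 0, 0, 0, 0, 0.9], [0, 0, -0.06, 0, 0, 0, 0.9], [0, 0, -0.15, 0, 0, 0, 0.9], [0, 0, -0.28, 0, 0, 0, 0.9], [0, 0, -0.4, 0, 0, 0, 0.9], [0, 0, -0.4, 0, 0, 0, 0.9]])

```text
time_s: 20.97
position: [0.5763, 0.0174, 0.184]
tcp_rot: [[0.875, 0.001, -0.484], [-0.0, -1.0, -0.003], [-0.484, 0.003, -0.875]]
force: [1.3, 0.5, -0.4]
opening: 0.892
grasp_force: 0.0
```

Run:
```python
from kin import *
from scipy.spatial.transform import Slerp
st(); s=bot.read_state(); q=np.array(s['joint_positions'])
# routes to the box: unflipped / flipped, several tilts; grasp pts blanks
W=[(s['position'],np.array(s['tcp_rot'])),([.50,.03,.24],tool(0)),([.43,.14,.25],tool(12)),([.43,.25,.20],tool(20)),([.46,.30,.15],tool(25)),([.50,.265,.09],tool(24)),([.535,.265,.03],tool(22)),([.50,.335,.09],tool(25)),([.535,.335,.03],tool(24))]
for (p0,R0),(p1,R1) in zip(W,W[1:]):
    sl=Slerp([0,1],Ro.from_matrix([R0,R1])); mj=0
    for t in np.linspace(.1,1,10):
        qn,e=ik(np.array(p0)*(1-t)+np.array(p1)*t,sl(t).as_matrix(),[q]); mj=np.maximum(mj,abs(qn-q)); q=qn
        if e>.5: print('  err',e,q.round(0))
    print(p1,q.round(0),'maxstep',mj.max().round(0))
legs(W[1:5])
T=cap('top','t7.png')
for n in('cover','knob','blank_a_mid'): print(n,[(d['location'],d['conf']) for d in nets.find_in('top',n)][:3])
D=cap('side','s7.png')
for n in('cover','knob','blank_a_mid','box_mid'): print(n,[(d['location'],d['conf']) for d in nets.find_in('side',n)][:3])
print(proj(D,[.514,.018,.05]),proj(D,[.54,.265,.044]),proj(D,[.54,.335,.044]))
```

```text
[0.5763 0.0174 0.184 ] [-7.4 42.8 71.3 -3.8 94.6 83.2] 20.97 open 0.892 [ 1.3  0.5 -0.4]
[0.5, 0.03, 0.24] [-9. 20. 99.  0. 61. 81.] maxstep 4.0
[0.43, 0.14, 0.25] [  4.  11. 112.  -1.  44.  95.] maxstep 2.0
[0.43, 0.25, 0.2] [ 22.  19. 114. -15.  29. 124.] maxstep 4.0
[0.46, 0.3, 0.15] [ 28.  28. 113. -35.  20. 148.] maxstep 3.0
[0.5, 0.265, 0.09] [ 21.  36. 113. -43.  12. 152.] maxstep 1.0
[0.535, 0.265, 0.03] [ 19.  43. 108. -44.  10. 152.] maxstep 1.0
[0.5, 0.335, 0.09] [ 29.  37. 107. -42.  18. 158.] maxstep 1.0
[0.535, 0.335, 0.03] [ 27.  45. 104. -47.  15. 161.] maxstep 1.0
[-0.3129, -0.0419, -0.0404, 0.0009, 0.1609, 0.0001] rows>=4.0
[-0.2333, -0.3667, -0.0333, 0.0, 0.0667, 0.0] rows>=3.1
[-0.0347, -0.3667, 0.163, 0.0, 0.0444, 0.0] rows>=2.9
[0.037, -0.1667, 0.1908, 0.0, 0.0278, 0.0] rows>=1.8
cover [([297.8, 222.8], 0.89)]
knob [([296.8, 225.5], 0.66)]
blank_a_mid []
cover [([283.3, 216.4], 0.89), ([336.8, 251.3], 0.61)]
knob [([284.4, 214.3], 0.73)]
blank_a_mid [([335.9, 249.8], 0.73), ([218.0, 188.2], 0.58)]
box_mid [([346.4, 236.0], 0.62)]
[283.32886997 209.12380212] [337.82867256 244.76268225] [355.6743673  253.96759504]
```

The cover stands on the bench as planned (side view (283,216) against (283,209) predicted). Next I'll go to the box with the half-turned hand, which keeps the camera away from the light bar, and check the route first.

```bash
cat >> kin.py <<'E'
from scipy.spatial.transform import Slerp
def route(W):
    s=bot.read_state(); q=np.array(s['joint_positions']); W=[(s['position'],np.array(s['tcp_rot']))]+W
    for (p0,R0),(p1,R1) in zip(W,W[1:]):
        sl=Slerp([0,1],Ro.from_matrix([R0,R1])); mj=0;me=0
        for t in np.linspace(.1,1,10):
            qn,e=ik(np.array(p0)*(1-t)+np.array(p1)*t,sl(t).as_matrix(),[q]); mj=np.maximum(mj,abs(qn-q)); q=qn; me=max(e,me)
        print(p1,q.round(0),'step',mj.max().round(0),'err %.2f'%me)
zr=lambda a:E_('z',a)
E
python3 - <<'E'
from kin import *
yd=np.radians(4.2); dk=lambda l: np.array([.6165,-.2535,.022])+Rz(yd)@S@np.array(l)
l1=dk([-.08,.051,.02]);l2=dk([-.08,-.051,.02]);print(l1,l2)
RT=Rz(yd)@S@tool(24)@F
W=[([.50,.04,.25],tool(0)@zr(-45)),([.44,.12,.25],tool(8)@zr(-100)),([.42,.20,.23],tool(16)@F@zr(25)),([.45,.30,.16],tool(24)@F),
([.50,.265,.08],tool(24)@F),([.538,.265,.027],tool(24)@F),([.535,.265,.06],tool(24)@F),([.41,.265,.08],tool(24)@F),([.41,.24,.2],tool(22)@F),([.42,.05,.25],tool(10)@F),([.47,-.12,.22],RT),(l1+[0,0,.06],RT),(l1,RT),(l2+[0,0,.06],RT),(l2,RT)]
route(W); legs(W[:4])
E
```

```text
[ 0.54626135 -0.20752067  0.0705122 ] [ 0.55373165 -0.30924675  0.0705122 ]
[0.5, 0.04, 0.25] [-8. 20. 98.  0. 62. 37.] step 6.0 err 0.00
[0.44, 0.12, 0.25] [  1.  13. 109.  -0.  50.  -9.] step 5.0 err 0.00
[0.42, 0.2, 0.23] [ 14.  14. 114.  -7.  36. -46.] step 4.0 err 0.00
[0.45, 0.3, 0.16] [ 28.  27. 113. -30.  22. -36.] step 3.0 err 0.00
[0.5, 0.265, 0.08] [ 21.  37. 113. -48.  11. -23.] step 3.0 err 0.00
[0.538, 0.265, 0.027] [ 19.  44. 109. -64.   9.  -9.] step 2.0 err 0.00
[0.535, 0.265, 0.06] [ 20.  40. 109. -45.  11. -27.] step 2.0 err 0.00
[0.41, 0.265, 0.08] [ 26.  35. 123. -82.  10.  16.] step 6.0 err 0.86
[0.41, 0.24, 0.2] [ 22.  18. 118. -20.  25. -52.] step 13.0 err 0.00
[0.42, 0.05, 0.25] [ -10.    9.  115.    2.   46. -101.] step 7.0 err 0.00
[0.47, -0.12, 0.22] [ -28.   20.  104.    1.   55. -123.] step 3.0 err 0.00
[ 0.54626135 -0.20752067  0.1305122 ] [ -32.   34.   95.    2.   49. -128.] step 1.0 err 0.00
[ 0.54626135 -0.20752067  0.0705122 ] [ -32.   40.   96.    2.   42. -128.] step 1.0 err 0.00
[ 0.55373165 -0.30924675  0.1305122 ] [ -40.   37.   87.    2.   54. -135.] step 1.0 err 0.00
[ 0.55373165 -0.30924675  0.0705122 ] [ -40.   42.   89.    2.   47. -135.] step 1.0 err 0.00
[-0.3197, -0.0727, -0.0949, -0.0653, 0.158, -0.2439] rows>=7.5
[0.0471, -0.33, 0.0, -0.0441, 0.0139, -0.305] rows>=7.8
[0.2757, -0.0278, 0.0567, -0.0366, -0.0281, -0.305] rows>=7.8
[0.112, 0.3155, 0.2519, -0.0097, -0.0437, -0.1387] rows>=3.7
```

move_arm(increments=[[-0.32, -0.073, -0.095, -0.065, 0.158, -0.244, 0.66], [-0.32, -0.073, -0.095, -0.065, 0.158, -0.244, 0.66], [-0.32, -0.073, -0.095, -0.065, 0.158, -0.244, 0.66], [-0.32, -0.073, -0.095, -0.065, 0.158, -0.244, 0.66], [-0.32, -0.073, -0.095, -0.065, 0.158, -0.244, 0.66], [-0.32, -0.073, -0.095, -0.065, 0.158, -0.244, 0.66], [-0.32, -0.073, -0.095, -0.065, 0.158, -0.244, 0.66], [-0.32, -0.073, -0.095, -0.065, 0.158, -0.244, 0.66]])

```text
time_s: 22.08
position: [0.4988, 0.0404, 0.2509]
tcp_rot: [[0.704, 0.71, 0.003], [0.71, -0.704, 0.001], [0.003, 0.001, -1.0]]
force: [-0.3, 0.0, 0.4]
opening: 0.665
grasp_force: 0.0
```

move_arm(increments=[[0.047, -0.33, 0, -0.044, 0.014, -0.305, 0.66], [0.047, -0.33, 0, -0.044, 0.014, -0.305, 0.66], [0.047, -0.33, 0, -0.044, 0.014, -0.305, 0.66], [0.047, -0.33, 0, -0.044, 0.014, -0.305, 0.66], [0.047, -0.33, 0, -0.044, 0.014, -0.305, 0.66], [0.047, -0.33, 0, -0.044, 0.014, -0.305, 0.66], [0.047, -0.33, 0, -0.044, 0.014, -0.305, 0.66], [0.047, -0.33, 0, -0.044, 0.014, -0.305, 0.66]])

```text
time_s: 22.75
position: [0.4398, 0.1201, 0.2505]
tcp_rot: [[-0.178, 0.974, 0.141], [0.984, 0.18, 0.001], [-0.024, 0.139, -0.99]]
force: [-0.5, 0.6, 0.1]
opening: 0.66
grasp_force: 0.0
```

move_arm(increments=[[0.276, -0.028, 0.057, -0.037, -0.028, -0.305, 0.66], [0.276, -0.028, 0.057, -0.037, -0.028, -0.305, 0.66], [0.276, -0.028, 0.057, -0.037, -0.028, -0.305, 0.66], [0.276, -0.028, 0.057, -0.037, -0.028, -0.305, 0.66], [0.276, -0.028, 0.057, -0.037, -0.028, -0.305, 0.66], [0.276, -0.028, 0.057, -0.037, -0.028, -0.305, 0.66], [0.276, -0.028, 0.057, -0.037, -0.028, -0.305, 0.66], [0.276, -0.028, 0.057, -0.037, -0.028, -0.305, 0.66]])

```text
time_s: 23.42
position: [0.4198, 0.2001, 0.2303]
tcp_rot: [[-0.873, 0.4, 0.278], [0.417, 0.909, 0.002], [-0.252, 0.117, -0.961]]
force: [-0.9, -0.2, 0.3]
opening: 0.661
grasp_force: 0.0
```

Run:
```python
from kin import *
st(); legs([([.45,.30,.16],tool(24)@F)])
```

```text
[0.4198 0.2001 0.2303] [ 14.1  13.7 114.5  -6.4  36.2 -46.6] 23.42 open 0.661 [-0.9 -0.2  0.3]
[0.1099, 0.3154, 0.2536, -0.0088, -0.0432, -0.1368] rows>=3.6
```

move_arm(increments=[[0.1, 0.31, 0.2, -0.009, -0.043, -0.137, 0.66], [0.1, 0.31, 0.2, -0.009, -0.043, -0.137, 0.66], [0.1, 0.31, 0.2, -0.009, -0.043, -0.137, 0.66], [0.1, 0.31, 0.2, -0.009, -0.043, -0.137, 0.66], [0.1, 0.31, 0.2, -0.009, -0.043, -0.137, 0.66], [0.1, 0.31, 0.2, -0.009, -0.043, -0.137, 0.66]])

```text
time_s: 23.92
position: [0.448, 0.2969, 0.1758]
tcp_rot: [[-0.914, 0.006, 0.405], [0.006, 1.0, -0.001], [-0.405, 0.001, -0.915]]
force: [0.5, -0.6, -0.8]
opening: 0.664
grasp_force: 0.0
```

Run:
```python
from kin import *
st(); W=cap('wrist','w8.png'); print(W['eye'])
print([(np.round(d['location'],1).tolist(),round(d['conf'],2)) for d in nets.find_in('wrist','blank_a_mid')])
im=W['image'].copy()
for y in(.265,.335):
    c=[proj(W,[.54+sx*.045,y+sy*.0225,.044]) for sx,sy in((-1,-1),(1,-1),(1,1),(-1,1))]; print(y,proj(W,[.54,y,.044]).round(1),proj(W,[.54,y,.026]).round(1))
    cv2.polylines(im,[np.int32(np.round(c))],True,(0,0,255),1)
cv2.imwrite('pics/w8o.png',np.vstack([im[100:240,100:460].repeat(2,0).repeat(2,1),W['image'][100:240,100:460].repeat(2,0).repeat(2,1)]))
```

```text
[0.448  0.2969 0.1758] [ 27.6  24.6 112.3 -27.4  24.2 -38.8] 23.92 open 0.664 [ 0.5 -0.6 -0.8]
[0.31675118 0.29894946 0.28347246]
[([252.1, 212.9], 0.91)]
0.265 [250.7 221.5] [251.8 210.9]
0.335 [313.4 221.2] [312.  210.7]
```

View pics/w8o.png

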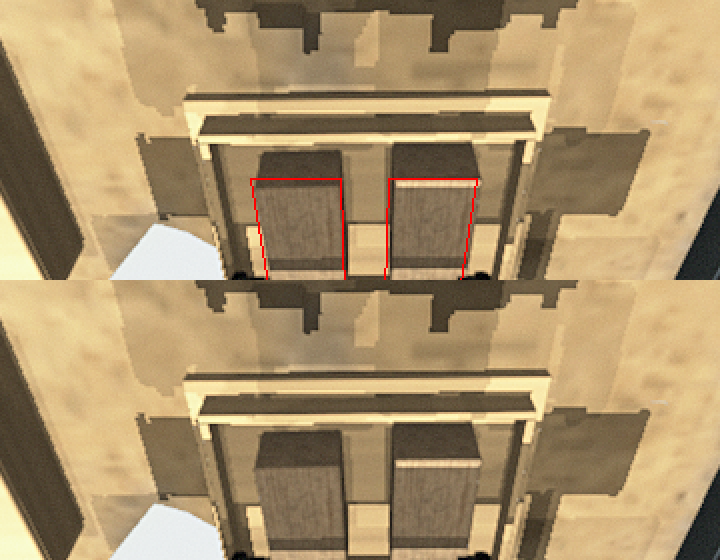

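The overlay matches: the blanks' near top edges are within about 1.5 px (1.5 mm) of prediction, giving y = 0.266 and 0.3365, with no visible yaw. I'll pick the right one.

Run:
```python
from kin import *
R=tool(24)@F; W=[([.5056,.2662,.0988],R),([.538,.2662,.0257],R)]
route(W); legs(W)
```

```text
[0.5056, 0.2662, 0.0988] [ 21.  35. 112. -38.  14. -34.] step 1.0 err 0.00
[0.538, 0.2662, 0.0257] [ 20.  44. 109. -64.   9.  -8.] step 3.0 err 0.00
[-0.0667, -0.1008, 0.3149, -0.0002, 0.0001, -0.0026] rows>=2.4
[0.0004, 0.0, 0.2665, 0.0, 0.0, 0.0] rows>=1.9
```

move_arm(increments=[[-0.033, -0.05, 0.157, 0, 0, -0.001, 0.66], [-0.067, -0.101, 0.315, 0, 0, -0.003, 0.66], [-0.067, -0.101, 0.315, 0, 0, -0.003, 0.66], [-0.067, -0.101, 0.315, 0, 0, -0.003, 0.66], [-0.067, -0.101, 0.315, 0, 0, -0.003, 0.66]])

```text
time_s: 24.43
position: [0.5062, 0.2655, 0.0985]
tcp_rot: [[-0.914, 0.0, 0.406], [-0.0, 1.0, -0.002], [-0.406, -0.002, -0.914]]
force: [-0.1, -0.1, -0.0]
opening: 0.661
grasp_force: 0.0
```

Run:
```python
from kin import *
st(); legs([([.538,.2662,.0257],tool(24)@F)])
```

```text
[0.5062 0.2655 0.0985] [ 20.8  34.8 111.8 -38.   13.7 -33.6] 24.43 open 0.661 [-0.1 -0.1 -0. ]
[0.0017, 0.0029, 0.2649, -0.0005, -0.0001, 0.0001] rows>=1.9
```

move_arm(increments=[[0, 0.003, 0.06, 0, 0, 0, 0.66], [0, 0.003, 0.12, 0, 0, 0, 0.66], [0, 0.003, 0.17, 0, 0, 0, 0.66], [0.001, 0.003, 0.215, 0, 0, 0, 0.66], [0.002, 0.003, 0.25, 0, 0, 0, 0.66], [0.002, 0.003, 0.265, 0, 0, 0, 0.66], [0.002, 0.003, 0.265, 0, 0, 0, 0.66]])

```text
time_s: 25.02
position: [0.5378, 0.2681, 0.0268]
tcp_rot: [[-0.913, -0.003, 0.409], [-0.003, 1.0, 0.0], [-0.409, -0.001, -0.913]]
force: [0.9, -0.1, 0.3]
opening: 0.662
grasp_force: 0.0
```

move_arm(increments=[[0, 0, 0, 0, 0, 0, 0.3], [0, 0, 0, 0, 0, 0, 0.3], [0, 0, 0, 0, 0, 0, 0.3], [0, 0, 0, 0, 0, 0, 0.3], [0, 0, 0, 0, 0, 0, 0.3], [0, 0, 0, 0, 0, 0, 0.3]])

```text
time_s: 25.52
position: [0.5375, 0.2677, 0.027]
tcp_rot: [[-0.913, -0.003, 0.408], [-0.003, 1.0, -0.0], [-0.408, -0.001, -0.913]]
force: [-2.1, -1.3, 6.9]
opening: 0.514
grasp_force: 30.0
```

Run:
```python
from kin import *
st(); R=tool(24)@F
W=[([.536,.2662,.075],R),([.50,.2662,.115],R),([.42,.25,.18],R),([.43,.05,.22],tool(10,2)@F)]
route(W);legs(W)
```

```text
[0.5375 0.2677 0.027 ] [ 19.7  44.  109.2 -63.9   8.8  -8.4] 25.52 open 0.514 [-2.1 -1.3  6.9]
[0.536, 0.2662, 0.075] [ 20.  38. 109. -38.  13. -34.] step 3.0 err 0.00
[0.5, 0.2662, 0.115] [ 21.  33. 112. -34.  15. -38.] step 1.0 err 0.00
[0.42, 0.25, 0.18] [ 23.  21. 119. -28.  20. -42.] step 1.0 err 0.00
[0.43, 0.05, 0.22] [ -10.   13.  116.    3.   41. -104.] step 10.0 err 0.00
[-0.0607, -0.0051, -0.1482, -0.0, 0.0006, 0.0011] rows>=1.2
[0.0554, 0.0, -0.1706, 0.0, 0.0, 0.0] rows>=1.3
[0.1555, -0.054, -0.3064, 0.0, 0.0, 0.0] rows>=2.5
[-0.0847, -0.6667, -0.1082, -0.0033, 0.0778, -0.0107] rows>=4.9
```

move_arm(increments=[[-0.012, 0, -0.03, 0, 0, 0, 0.3], [-0.035, 0, -0.085, 0, 0, 0, 0.3], [-0.055, -0.003, -0.13, 0, 0, 0, 0.3], [-0.06, -0.005, -0.148, 0, 0, 0.001, 0.3], [-0.06, -0.005, -0.148, 0, 0, 0.001, 0.3]])

```text
time_s: 25.93
position: [0.5365, 0.2666, 0.0755]
tcp_rot: [[-0.912, -0.0, 0.41], [0.0, 1.0, 0.001], [-0.41, 0.001, -0.912]]
force: [-0.4, 0.2, -1.6]
opening: 0.512
grasp_force: 30.0
```

move_arm(increments=[[0.02, 0, -0.06, 0, 0, 0, 0.3], [0.055, 0, -0.17, 0, 0, 0, 0.3], [0.1, -0.015, -0.26, 0, 0, 0, 0.3], [0.14, -0.03, -0.34, 0, 0, 0, 0.3], [0.18, -0.045, -0.42, 0, 0, 0, 0.3], [0.211, -0.054, -0.477, 0, 0, 0, 0.3], [0.211, -0.054, -0.477, 0, 0, 0, 0.3]])

```text
time_s: 26.52
position: [0.4163, 0.2492, 0.1794]
tcp_rot: [[-0.914, -0.001, 0.406], [-0.002, 1.0, -0.001], [-0.406, -0.001, -0.914]]
force: [-0.1, -0.3, -0.7]
opening: 0.518
grasp_force: 30.0
```

Run:
```python
from kin import *
st(); T=cap('top','t8.png')
# refine tray from top image: grey deck mask
im=T['image'][180:250,310:400].astype(int); hsv=cv2.cvtColor(T['image'],cv2.COLOR_BGR2HSV)[180:250,310:400]
m=((hsv[...,1]<60)&(hsv[...,2]>70)&(hsv[...,2]<190)).astype(np.uint8)
n,l,s,c=cv2.connectedComponentsWithStats(m)
for i in range(1,n):
    if s[i,4]>300:
        cn=cv2.findContours((l==i).astype(np.uint8),cv2.RETR_EXTERNAL,cv2.CHAIN_APPROX_NONE)[0][0]
        bx=cv2.boxPoints(cv2.minAreaRect(cn)); print(s[i,4],(c[i]+[310,180]).round(1),(bx+[310,180]).round(1).tolist())
for p in((.6165,-.2535),(.612,-.2555)):
  for l in([-.095,.051,0],[-.095,-.051,0]): print(proj(T,np.array([p[0],p[1],.022])+Rz(np.radians(4.2))@S@np.array(l)).round(1))
```

```text
[0.4163 0.2492 0.1794] [ 23.4  21.  119.5 -28.8  19.6 -41.1] 26.52 open 0.518 [-0.1 -0.3 -0.7]
2119 [353.7 217.9] [[325.5, 198.0], [381.7, 193.6], [385.1, 237.0], [328.9, 241.3]]
[340.3 217.9]
[366.8 215.7]
[340.9 219.1]
[367.4 216.8]
```

The tray's grey deck is centred at (353.7,217.9) against about (353.8,217.4) from the model, with yaw about 4°. I'll carry the blank over to lane 2.

```bash
cat >> kin.py <<'E'
yd=np.radians(4.1); DR=Rz(yd)@S; dk=lambda l: np.array([.614,-.2545,.022])+DR@np.array(l)
RT=DR@tool(24)@F
def place(xc,y,gap,off=(-.006,.008)): return dk([xc+off[0],y,.018+off[1]+gap])+.008*RT[:,2]
E
python3 - <<'E'
from kin import *
W=[([.43,.05,.22],tool(10,2)@F),([.46,-.15,.22],RT),(place(-.075,-.051,.05),RT),(place(-.065,-.051,.003),RT)]
route(W);legs(W)
E
```

```text
[0.43, 0.05, 0.22] [ -10.   13.  116.    3.   41. -104.] step 10.0 err 0.00
[0.46, -0.15, 0.22] [ -32.   20.  104.    1.   55. -127.] step 3.0 err 0.00
[ 0.5714124  -0.30868357  0.11481398] [ -39.   40.   85.    2.   54. -134.] step 2.0 err 0.00
[ 0.56309906 -0.30927948  0.06749027] [ -39.   43.   88.    2.   48. -135.] step 1.0 err 0.00
[-0.0898, -0.6664, -0.1092, -0.0032, 0.0781, -0.0102] rows>=4.9
[-0.0755, -0.6698, 0.0133, -0.0012, 0.0444, -0.0116] rows>=4.8
[-0.3202, -0.5541, 0.362, 0.0, 0.0, 0.0] rows>=5.3
[0.0333, 0.0, 0.1567, 0.0, 0.0, 0.0] rows>=1.2
```

move_arm(increments=[[-0.008, -0.06, -0.01, 0, 0.007, -0.001, 0.3], [-0.02, -0.17, -0.027, -0.001, 0.02, -0.003, 0.3], [-0.038, -0.28, -0.046, -0.001, 0.033, -0.004, 0.3], [-0.053, -0.39, -0.064, -0.002, 0.046, -0.006, 0.3], [-0.068, -0.5, -0.082, -0.002, 0.059, -0.008, 0.3], [-0.08, -0.6, -0.098, -0.003, 0.07, -0.009, 0.3], [-0.09, -0.666, -0.109, -0.003, 0.078, -0.01, 0.3]])

```text
time_s: 27.15
position: [0.4343, 0.0458, 0.2199]
tcp_rot: [[-0.984, -0.03, 0.175], [-0.03, 1.0, 0.003], [-0.175, -0.002, -0.985]]
force: [0.8, 0.1, -0.4]
opening: 0.516
grasp_force: 30.0
```

move_arm(increments=[[-0.013, -0.12, 0.002, 0, 0.008, -0.002, 0.3], [-0.027, -0.24, 0.005, 0, 0.016, -0.004, 0.3], [-0.04, -0.36, 0.007, -0.001, 0.024, -0.006, 0.3], [-0.054, -0.48, 0.01, -0.001, 0.032, -0.008, 0.3], [-0.067, -0.6, 0.012, -0.001, 0.04, -0.01, 0.3], [-0.075, -0.67, 0.013, -0.001, 0.044, -0.012, 0.3], [-0.075, -0.67, 0.013, -0.001, 0.044, -0.012, 0.3]])

```text
time_s: 27.73
position: [0.4641, -0.1566, 0.2188]
tcp_rot: [[-0.997, -0.066, 0.039], [-0.066, 0.998, -0.004], [-0.038, -0.006, -0.999]]
force: [1.0, 0.1, -0.3]
opening: 0.517
grasp_force: 30.0
```

move_arm(increments=[[-0.04, -0.07, 0.045, 0, 0, 0, 0.3], [-0.095, -0.165, 0.108, 0, 0, 0, 0.3], [-0.15, -0.26, 0.17, 0, 0, 0, 0.3], [-0.205, -0.355, 0.232, 0, 0, 0, 0.3], [-0.26, -0.45, 0.294, 0, 0, 0, 0.3], [-0.3, -0.52, 0.34, 0, 0, 0, 0.3], [-0.32, -0.554, 0.362, 0, 0, 0, 0.3], [-0.32, -0.554, 0.362, 0, 0, 0, 0.3]])

```text
time_s: 28.4
position: [0.5729, -0.3111, 0.111]
tcp_rot: [[-0.997, -0.069, 0.034], [-0.069, 0.998, 0.001], [-0.034, -0.001, -0.999]]
force: [-1.2, -0.0, -0.9]
opening: 0.519
grasp_force: 30.0
```

Run:
```python
from kin import *
st(); W=cap('wrist','w9.png'); legs([(place(-.065,-.051,.012),RT),(place(-.065,-.051,.003),RT),(place(-.065,-.051,.0),RT)])
```

```text
[ 0.5729 -0.3111  0.111 ] [ -38.9   40.1   85.     1.6   53.4 -133.8] 28.4 open 0.519 [-1.2 -0.  -0.9]
[0.0221, 0.0019, 0.1199, 0.0001, -0.0005, -0.0006] rows>=0.9
[0.0122, 0.0, 0.0274, 0.0, 0.0, 0.0] rows>=0.2
[0.0041, 0.0, 0.0091, 0.0, 0.0, 0.0] rows>=0.1
```

move_arm(increments=[[0.007, 0.001, 0.04, 0, 0, 0, 0.3], [0.014, 0.002, 0.08, 0, 0, 0, 0.3], [0.02, 0.002, 0.11, 0, 0, 0, 0.3], [0.022, 0.002, 0.12, 0, 0, 0, 0.3], [0.028, 0.002, 0.134, 0, 0, 0, 0.3], [0.034, 0.002, 0.147, 0, 0, 0, 0.3], [0.034, 0.002, 0.147, 0, 0, 0, 0.3]])

```text
time_s: 29.03
position: [0.5629, -0.3084, 0.0699]
tcp_rot: [[-0.997, -0.071, 0.035], [-0.071, 0.997, 0.002], [-0.035, -0.001, -0.999]]
force: [0.5, 0.5, -0.6]
opening: 0.515
grasp_force: 30.0
```

move_arm(increments=[[0.002, 0, 0.005, 0, 0, 0, 0.3], [0.004, 0, 0.009, 0, 0, 0, 0.3], [0.004, 0, 0.009, 0, 0, 0, 0.3]])

```text
time_s: 29.28
position: [0.5624, -0.309, 0.0676]
tcp_rot: [[-0.997, -0.071, 0.036], [-0.071, 0.997, 0.001], [-0.036, -0.002, -0.999]]
force: [0.0, 0.7, 0.3]
opening: 0.513
grasp_force: 30.0
```

move_arm(increments=[[0.002, 0, 0.004, 0, 0, 0, 0.3], [0.003, 0, 0.007, 0, 0, 0, 0.3], [0.003, 0, 0.007, 0, 0, 0, 0.3]])

```text
time_s: 29.53
position: [0.5631, -0.3098, 0.0668]
tcp_rot: [[-0.997, -0.07, 0.04], [-0.07, 0.998, -0.001], [-0.039, -0.004, -0.999]]
force: [1.3, 1.2, 5.1]
opening: 0.517
grasp_force: 30.0
```

move_arm(increments=[[0.001, 0, 0.003, 0, 0, 0, 0.3], [0.003, 0, 0.006, 0, 0, 0, 0.3], [0.003, 0, 0.006, 0, 0, 0, 0.3]])

```text
time_s: 29.78
position: [0.5639, -0.3103, 0.0665]
tcp_rot: [[-0.997, -0.07, 0.043], [-0.07, 0.998, -0.002], [-0.043, -0.005, -0.999]]
force: [3.5, 1.1, 10.1]
opening: 0.513
grasp_force: 30.0
```

The blank is on the deck. I'll open enough to free it and lift away.

move_arm(increments=[[0, 0, -0.004, 0, 0, 0, 0.66], [0, 0, -0.004, 0, 0, 0, 0.66], [0, 0, -0.004, 0, 0, 0, 0.66], [0, 0, -0.004, 0, 0, 0, 0.66], [0, 0, -0.06, 0, 0, 0, 0.66], [0, 0, -0.15, 0, 0, 0, 0.66], [0, 0, -0.28, 0, 0, 0, 0.66], [0, 0, -0.42, 0, 0, 0, 0.66], [0, 0, -0.5, 0, 0, 0, 0.66], [0, 0, -0.5, 0, 0, 0, 0.66]])

```text
time_s: 30.62
position: [0.558, -0.3116, 0.2199]
tcp_rot: [[-0.996, -0.071, 0.045], [-0.071, 0.997, -0.007], [-0.044, -0.01, -0.999]]
force: [0.9, -0.2, 0.2]
opening: 0.66
grasp_force: 0.0
```

Run:
```python
from kin import *
st(); T=cap('wrist','w10.png')
print([(np.round(d['location'],1).tolist(),round(d['conf'],2)) for d in nets.find_in('wrist','blank_a_mid')],proj(T,dk([-.045,-.051,.018])),proj(T,dk([-.065,-.051,.018])))
D=cap('side');print([(np.round(d['location'],1).tolist(),round(d['conf'],2)) for d in nets.find_in('side','blank_a_mid')],proj(D,dk([-.045,-.051,.018])),proj(D,dk([-.065,-.051,.018])),proj(D,[.54,.3365,.026]))
R=tool(24)@F
W=[([.43,.05,.25],tool(10,2)@F),([.43,.24,.22],R),([.5056,.3367,.0988],R),([.538,.3367,.026],R)]
route(W);legs(W)
```

```text
[ 0.558  -0.3116  0.2199] [ -39.8   31.2   82.7    1.5   63.9 -134.5] 30.62 open 0.660 [ 0.9 -0.2  0.2]
[([279.7, 209.2], 0.96)] [282.27013558 208.18493304] [282.29133211 194.27903692]
[([202.1, 185.2], 0.61)] [203.47813263 183.55243263] [206.14960613 179.25719745] [355.52366119 257.40459639]
[0.43, 0.05, 0.25] [ -10.   10.  114.    3.   46. -103.] step 6.0 err 0.00
[0.43, 0.24, 0.22] [ 21.  16. 116. -20.  26. -53.] step 7.0 err 0.00
[0.5056, 0.3367, 0.0988] [ 29.  36. 106. -35.  20. -30.] step 3.0 err 0.00
[0.538, 0.3367, 0.026] [ 27.  45. 103. -47.  14. -19.] step 1.0 err 0.00
[0.3241, 1.2211, -0.1371, 0.0016, -0.045, 0.0113] rows>=9.1
[-0.0044, 0.6329, 0.1023, 0.0033, -0.0778, 0.0107] rows>=4.6
[-0.0659, 0.3223, 0.4716, 0.0, 0.0, 0.0] rows>=4.1
[0.0, 0.0, 0.2656, 0.0, 0.0, 0.0] rows>=1.9
```

The first blank is home: seen at (279.7,209.2), against (282,208) for the home pose. Now I'll go for the second.

move_arm(increments=[[0.27, 1, -0.11, 0.002, -0.038, 0.01, 0.66], [0.27, 1, -0.11, 0.002, -0.038, 0.01, 0.66], [0.27, 1, -0.11, 0.002, -0.038, 0.01, 0.66], [0.27, 1, -0.11, 0.002, -0.038, 0.01, 0.66], [0.27, 1, -0.11, 0.002, -0.038, 0.01, 0.66], [0.27, 1, -0.11, 0.002, -0.038, 0.01, 0.66], [0.27, 1, -0.11, 0.002, -0.038, 0.01, 0.66], [0.27, 1, -0.11, 0.002, -0.038, 0.01, 0.66]])

```text
time_s: 31.48
position: [0.4476, -0.0116, 0.2411]
tcp_rot: [[-0.988, -0.041, 0.147], [-0.041, 0.999, 0.005], [-0.147, -0.001, -0.989]]
force: [-0.2, -0.3, -0.4]
opening: 0.661
grasp_force: 0.0
```

Run:
```python
from kin import *
R=tool(24)@F
st();legs([([.43,.24,.22],R),([.5056,.3367,.0988],R),([.538,.3367,.026],R)])
```

```text
[ 0.4476 -0.0116  0.2411] [ -17.8   12.8  111.6    3.9   47.7 -112.5] 31.48 open 0.661 [-0.2 -0.3 -0.4]
[0.0343, 0.8404, 0.0651, 0.0034, -0.0862, 0.0126] rows>=6.1
[-0.0659, 0.3223, 0.4716, 0.0, 0.0, 0.0] rows>=4.1
[0.0, 0.0, 0.2656, 0.0, 0.0, 0.0] rows>=1.9
```

move_arm(increments=[[0.034, 0.84, 0.065, 0.003, -0.086, 0.013, 0.66], [0.034, 0.84, 0.065, 0.003, -0.086, 0.013, 0.66], [0.034, 0.84, 0.065, 0.003, -0.086, 0.013, 0.66], [0.034, 0.84, 0.065, 0.003, -0.086, 0.013, 0.66], [0.034, 0.84, 0.065, 0.003, -0.086, 0.013, 0.66], [0.034, 0.84, 0.065, 0.003, -0.086, 0.013, 0.66], [0.034, 0.84, 0.065, 0.003, -0.086, 0.013, 0.66], [0.034, 0.84, 0.065, 0.003, -0.086, 0.013, 0.66]])

```text
time_s: 32.15
position: [0.4338, 0.2412, 0.2193]
tcp_rot: [[-0.911, -0.006, 0.412], [-0.006, 1.0, 0.001], [-0.412, -0.001, -0.911]]
force: [0.9, 0.4, -0.4]
opening: 0.655
grasp_force: 0.0
```

move_arm(increments=[[-0.015, 0.08, 0.11, 0, 0, 0, 0.66], [-0.032, 0.16, 0.23, 0, 0, 0, 0.66], [-0.048, 0.235, 0.34, 0, 0, 0, 0.66], [-0.058, 0.285, 0.42, 0, 0, 0, 0.66], [-0.066, 0.322, 0.472, 0, 0, 0, 0.66], [-0.066, 0.322, 0.472, 0, 0, 0, 0.66], [-0.066, 0.322, 0.472, 0, 0, 0, 0.66]])

```text
time_s: 32.73
position: [0.5107, 0.3306, 0.0977]
tcp_rot: [[-0.913, 0.003, 0.409], [0.0, 1.0, -0.006], [-0.409, -0.005, -0.913]]
force: [-0.1, -0.3, -0.1]
opening: 0.663
grasp_force: 0.0
```

Run:
```python
from kin import *
R=tool(24)@F
st();legs([([.538,.3367,.026],R)])
W=cap('wrist','w11.png');print([(np.round(d['location'],1).tolist(),round(d['conf'],2)) for d in nets.find_in('wrist','blank_a_mid')],proj(W,[.54,.3367,.026]),proj(W,[.495,.3142,.044]),proj(W,[.495,.3592,.044]))
hs=cv2.cvtColor(W['image'],cv2.COLOR_BGR2GRAY); r=int(proj(W,[.495,.3367,.044])[1])-8; print(r,hs[r,190:370:3].tolist())
```

```text
[0.5107 0.3306 0.0977] [ 27.9  36.6 105.6 -35.5  19.8 -30.3] 32.73 open 0.663 [-0.1 -0.3 -0.1]
[0.0146, 0.0219, 0.255, -0.0018, 0.0006, -0.0002] rows>=1.8
[] [286.47073557 215.0663832 ] [254.26056175 183.27474691] [320.96569609 183.42297735]
175 [130, 127, 133, 102, 104, 100, 103, 99, 104, 105, 105, 107, 106, 103, 100, 101, 105, 103, 98, 102, 100, 108, 107, 77, 78, 83, 77, 86, 78, 78, 78, 81, 77, 74, 81, 81, 88, 86, 87, 83, 86, 91, 79, 73, 106, 102, 102, 102, 102, 104, 106, 96, 94, 81, 87, 105, 98, 103, 83, 81]
```

move_arm(increments=[[0.014, 0.026, 0, -0.002, 0.001, 0, 0.66], [0.015, 0.026, 0.06, -0.002, 0.001, 0, 0.66], [0.015, 0.026, 0.12, -0.002, 0.001, 0, 0.66], [0.015, 0.026, 0.17, -0.002, 0.001, 0, 0.66], [0.015, 0.026, 0.21, -0.002, 0.001, 0, 0.66], [0.015, 0.026, 0.24, -0.002, 0.001, 0, 0.66], [0.015, 0.026, 0.254, -0.002, 0.001, 0, 0.66], [0.015, 0.026, 0.254, -0.002, 0.001, 0, 0.66]])

```text
time_s: 33.5
position: [0.5393, 0.3391, 0.0291]
tcp_rot: [[-0.912, 0.001, 0.41], [0.002, 1.0, 0.003], [-0.41, 0.004, -0.912]]
force: [-0.7, 0.1, -0.5]
opening: 0.658
grasp_force: 0.0
```

move_arm(increments=[[0, 0, 0, 0, 0, 0, 0.3], [0, 0, 0, 0, 0, 0, 0.3], [0, 0, 0, 0, 0, 0, 0.3], [0, 0, 0, 0, 0, 0, 0.3], [0, 0, 0, 0, 0, 0, 0.3], [0, 0, 0, 0, 0, 0, 0.3]])

```text
time_s: 34.0
position: [0.5394, 0.3395, 0.0298]
tcp_rot: [[-0.912, -0.0, 0.411], [0.002, 1.0, 0.003], [-0.411, 0.004, -0.912]]
force: [-2.9, -1.6, 5.8]
opening: 0.513
grasp_force: 30.0
```

Run:
```python
from kin import *
st(); R=tool(24)@F
W=[([.536,.337,.075],R),([.50,.33,.115],R),([.42,.28,.18],R)]
route(W);legs(W)
```

```text
[0.5394 0.3395 0.0298] [ 27.1  44.9 103.  -46.7  14.6 -19.2] 34.0 open 0.513 [-2.9 -1.6  5.8]
[0.536, 0.337, 0.075] [ 27.  40. 103. -35.  19. -31.] step 1.0 err 0.00
[0.5, 0.33, 0.115] [ 28.  34. 106. -33.  21. -33.] step 1.0 err 0.00
[0.42, 0.28, 0.18] [ 27.  22. 116. -29.  22. -37.] step 1.0 err 0.00
[-0.0517, -0.0077, -0.142, 0.0011, 0.0015, -0.0005] rows>=1.1
[0.0554, -0.0233, -0.1706, 0.0, 0.0, 0.0] rows>=1.3
[0.1555, -0.1667, -0.3064, 0.0, 0.0, 0.0] rows>=2.7
```

move_arm(increments=[[-0.01, -0.001, -0.03, 0, 0, 0, 0.3], [-0.03, -0.004, -0.085, 0.001, 0.001, 0, 0.3], [-0.047, -0.007, -0.128, 0.001, 0.001, 0, 0.3], [-0.052, -0.008, -0.142, 0.001, 0.001, 0, 0.3], [-0.052, -0.008, -0.142, 0.001, 0.001, 0, 0.3]])

```text
time_s: 34.42
position: [0.5368, 0.3373, 0.0754]
tcp_rot: [[-0.912, 0.001, 0.409], [0.002, 1.0, 0.002], [-0.409, 0.002, -0.912]]
force: [0.1, -0.2, -0.9]
opening: 0.515
grasp_force: 30.0
```

move_arm(increments=[[0.02, -0.008, -0.06, 0, 0, 0, 0.3], [0.055, -0.023, -0.17, 0, 0, 0, 0.3], [0.095, -0.065, -0.25, 0, 0, 0, 0.3], [0.135, -0.11, -0.33, 0, 0, 0, 0.3], [0.175, -0.15, -0.41, 0, 0, 0, 0.3], [0.2, -0.18, -0.46, 0, 0, 0, 0.3], [0.211, -0.19, -0.477, 0, 0, 0, 0.3]])

```text
time_s: 35.0
position: [0.4174, 0.2785, 0.1793]
tcp_rot: [[-0.914, 0.002, 0.406], [0.001, 1.0, -0.001], [-0.406, -0.0, -0.914]]
force: [-0.3, -0.5, 0.0]
opening: 0.516
grasp_force: 30.0
```

Run:
```python
from kin import *
st(); o=(-.004,.011)
W=[([.43,.05,.22],tool(10,2)@F),([.46,-.12,.22],RT),(place(-.072,.051,.045,o),RT),(place(-.065,.051,.003,o),RT)]
route(W);legs(W)
```

```text
[0.4174 0.2785 0.1793] [ 27.3  22.1 116.8 -29.7  22.2 -36.8] 35.0 open 0.516 [-0.3 -0.5  0. ]
[0.43, 0.05, 0.22] [ -10.   13.  116.    3.   41. -104.] step 9.0 err 0.00
[0.46, -0.12, 0.22] [ -29.   19.  105.    1.   54. -124.] step 3.0 err 0.00
[ 0.56799642 -0.20666672  0.11108658] [ -31.   37.   92.    2.   49. -126.] step 2.0 err 0.00
[ 0.55877689 -0.20732759  0.06952261] [ -32.   40.   95.    2.   43. -127.] step 1.0 err 0.00
[-0.0944, -0.7617, -0.1064, -0.0035, 0.0774, -0.0111] rows>=5.6
[-0.0789, -0.5698, 0.0139, -0.0012, 0.0444, -0.0116] rows>=4.1
[-0.3255, -0.3139, 0.3746, 0.0, 0.0, 0.0] rows>=4.2
[0.0356, 0.0, 0.1374, 0.0, 0.0, 0.0] rows>=1.0
```

move_arm(increments=[[-0.008, -0.06, -0.009, 0, 0.006, -0.001, 0.3], [-0.022, -0.18, -0.025, -0.001, 0.018, -0.003, 0.3], [-0.037, -0.3, -0.042, -0.001, 0.03, -0.004, 0.3], [-0.052, -0.42, -0.058, -0.002, 0.043, -0.006, 0.3], [-0.067, -0.54, -0.075, -0.002, 0.055, -0.008, 0.3], [-0.08, -0.66, -0.09, -0.003, 0.067, -0.01, 0.3], [-0.094, -0.76, -0.106, -0.003, 0.077, -0.011, 0.3]])

```text
time_s: 35.58
position: [0.4331, 0.0542, 0.2183]
tcp_rot: [[-0.984, -0.035, 0.175], [-0.034, 0.999, 0.006], [-0.175, -0.0, -0.985]]
force: [1.6, -1.2, -1.0]
opening: 0.515
grasp_force: 30.0
```

move_arm(increments=[[-0.017, -0.12, 0.003, 0, 0.009, -0.002, 0.3], [-0.033, -0.24, 0.006, 0, 0.019, -0.005, 0.3], [-0.05, -0.36, 0.009, -0.001, 0.028, -0.007, 0.3], [-0.066, -0.48, 0.012, -0.001, 0.037, -0.01, 0.3], [-0.079, -0.57, 0.014, -0.001, 0.044, -0.012, 0.3], [-0.079, -0.57, 0.014, -0.001, 0.044, -0.012, 0.3]])

```text
time_s: 36.08
position: [0.4661, -0.1206, 0.2182]
tcp_rot: [[-0.997, -0.067, 0.043], [-0.067, 0.998, -0.004], [-0.042, -0.007, -0.999]]
force: [1.0, 1.3, -0.1]
opening: 0.514
grasp_force: 30.0
```

move_arm(increments=[[-0.05, -0.048, 0.057, 0, 0, 0, 0.3], [-0.12, -0.115, 0.137, 0, 0, 0, 0.3], [-0.19, -0.182, 0.217, 0, 0, 0, 0.3], [-0.25, -0.24, 0.287, 0, 0, 0, 0.3], [-0.3, -0.287, 0.345, 0, 0, 0, 0.3], [-0.325, -0.314, 0.374, 0, 0, 0, 0.3], [-0.325, -0.314, 0.374, 0, 0, 0, 0.3]])

```text
time_s: 36.67
position: [0.5713, -0.2016, 0.1074]
tcp_rot: [[-0.997, -0.071, 0.037], [-0.071, 0.997, 0.002], [-0.037, -0.0, -0.999]]
force: [-0.4, 1.2, -1.0]
opening: 0.516
grasp_force: 30.0
```

Run:
```python
from kin import *
st(); o=(-.004,.011)
legs([(place(-.065,.051,.012,o),RT),(place(-.065,.051,.002,o),RT)])
```

```text
[ 0.5713 -0.2016  0.1074] [ -30.6   37.5   92.4    1.6   48.3 -125.7] 36.67 open 0.516 [-0.4  1.2 -1. ]
[0.0352, -0.016, 0.0971, -0.0001, 0.0007, -0.0001] rows>=0.8
[0.0136, -0.0, 0.0305, 0.0, 0.0, 0.0] rows>=0.2
```

move_arm(increments=[[0.01, -0.008, 0.03, 0, 0, 0, 0.3], [0.023, -0.016, 0.065, 0, 0, 0, 0.3], [0.035, -0.016, 0.097, 0, 0, 0, 0.3], [0.041, -0.016, 0.11, 0, 0, 0, 0.3], [0.046, -0.016, 0.121, 0, 0, 0, 0.3], [0.046, -0.016, 0.121, 0, 0, 0, 0.3]])

```text
time_s: 37.17
position: [0.5576, -0.2057, 0.0734]
tcp_rot: [[-0.997, -0.072, 0.038], [-0.072, 0.997, 0.002], [-0.038, -0.0, -0.999]]
force: [-0.3, -0.3, 0.0]
opening: 0.516
grasp_force: 30.0
```

move_arm(increments=[[0.001, 0, 0.003, 0, 0, 0, 0.3], [0.003, 0, 0.006, 0, 0, 0, 0.3], [0.003, 0, 0.006, 0, 0, 0, 0.3]])

```text
time_s: 37.42
position: [0.558, -0.2065, 0.0721]
tcp_rot: [[-0.997, -0.072, 0.04], [-0.072, 0.997, 0.001], [-0.04, -0.002, -0.999]]
force: [-0.1, 0.5, -0.5]
opening: 0.517
grasp_force: 30.0
```

move_arm(increments=[[0.001, 0, 0.002, 0, 0, 0, 0.3], [0.002, 0, 0.004, 0, 0, 0, 0.3], [0.002, 0, 0.004, 0, 0, 0, 0.3]])

```text
time_s: 37.67
position: [0.5572, -0.2065, 0.0705]
tcp_rot: [[-0.997, -0.072, 0.039], [-0.072, 0.997, 0.002], [-0.039, -0.001, -0.999]]
force: [-0.0, 0.3, -0.8]
opening: 0.515
grasp_force: 30.0
```

move_arm(increments=[[0.002, 0, 0.004, 0, 0, 0, 0.3], [0.003, 0, 0.006, 0, 0, 0, 0.3], [0.003, 0, 0.006, 0, 0, 0, 0.3]])

```text
time_s: 37.92
position: [0.5575, -0.207, 0.0695]
tcp_rot: [[-0.997, -0.071, 0.042], [-0.071, 0.997, 0.001], [-0.042, -0.002, -0.999]]
force: [2.1, 0.2, 3.2]
opening: 0.515
grasp_force: 30.0
```

move_arm(increments=[[0.001, 0, 0.003, 0, 0, 0, 0.3], [0.002, 0, 0.005, 0, 0, 0, 0.3], [0.002, 0, 0.005, 0, 0, 0, 0.3]])

```text
time_s: 38.17
position: [0.5584, -0.2074, 0.0691]
tcp_rot: [[-0.996, -0.071, 0.045], [-0.071, 0.997, -0.001], [-0.045, -0.004, -0.999]]
force: [3.7, 1.8, 9.2]
opening: 0.514
grasp_force: 30.0
```

Contact again. I'll release and lift.

move_arm(increments=[[0, 0, -0.004, 0, 0, 0, 0.66], [0, 0, -0.004, 0, 0, 0, 0.66], [0, 0, -0.004, 0, 0, 0, 0.66], [0, 0, -0.004, 0, 0, 0, 0.66], [0, 0, -0.06, 0, 0, 0, 0.66], [0, 0, -0.15, 0, 0, 0, 0.66], [0, 0, -0.28, 0, 0, 0, 0.66], [0, 0, -0.42, 0, 0, 0, 0.66], [0, 0, -0.55, 0, 0, 0, 0.66], [0, 0, -0.55, 0, 0, 0, 0.66]])

```text
time_s: 39.0
position: [0.5531, -0.2093, 0.24]
tcp_rot: [[-0.996, -0.072, 0.052], [-0.073, 0.997, -0.007], [-0.051, -0.01, -0.999]]
force: [2.1, -0.3, 1.0]
opening: 0.66
grasp_force: 0.0
```

Run:
```python
from kin import *
st(); f=lambda c,n:[(np.round(d['location'],1).tolist(),round(d['conf'],2)) for d in nets.find_in(c,n)][:3]
T=cap('wrist','w12.png'); print(f('wrist','blank_a_mid'),[proj(T,dk([-.045,y,.018])).round(1) for y in(.051,-.051)])
D=cap('side','s12.png');print(f('side','blank_a_mid'),[proj(D,dk([-.045,y,.018])).round(1) for y in(.051,-.051)])
for n,l in(('cover',[.514,.018,.03]),('knob',[.514,.018,.08]),('tape_roll',[.70,.0134,.02]),('measure',[.373,.484,.03]),('stapler',[.455,-.472,.02])): print(n,f('side',n),proj(D,l).round(1))
# bench-level change of bystanders: compare with first picture
a=cv2.imread('pics/side0.png');b=D['image']
for n,(u,v) in(('tape',(252,247)),('measure',(419,242)),('stapler',(194,158))):
    p=a[v-14:v+14,u-18:u+18].astype(int);q=b[v-14:v+14,u-18:u+18].astype(int);print(n,'mean diff',np.abs(p-q).mean().round(1))
cv2.imwrite('pics/fin.png',cv2.resize(b[150:290,170:400],None,fx=2,fy=2))
```

```text
[ 0.5531 -0.2093  0.24  ] [ -32.2   26.1   88.8    1.4   62.4 -127. ] 39.0 open 0.660 [ 2.1 -0.3  1. ]
[([192.8, 200.8], 0.64)] [array([282. , 199.6]), array([196.6, 199.2])]
[([201.8, 183.8], 0.67)] [array([225.2, 193.1]), array([203.5, 183.6])]
cover [([281.4, 213.6], 0.95)] [283.4 212.8]
knob [([286.0, 212.4], 0.62)] [283.3 203.5]
tape_roll [([252.8, 251.2], 0.67), ([352.6, 210.8], 0.57), ([343.1, 243.1], 0.26)] [251.9 246.4]
measure [([418.7, 242.6], 0.64)] [416.7 244.5]
stapler [([194.0, 156.4], 0.82)] [195.  156.4]
tape mean diff 4.0
measure mean diff 4.2
stapler mean diff 3.5
```

I've used all my picture views, so I'll check the second blank numerically against the first in the wrist image.

Run:
```python
from kin import *
T=cap('wrist'); h=cv2.cvtColor(cv2.GaussianBlur(T['image'],(5,5),0),cv2.COLOR_BGR2HSV)
P=lambda x,y,z: proj(T,dk([x,y,z])).round(0).astype(int)
for y in(.051,-.051):
    print(y,'home top face rows/cols', P(-.09,y,.036),P(0,y,.036),P(-.045,y-.0225,.036),P(-.045,y+.0225,.036))
    for x in np.arange(-.17,.02,.01):
        c=P(x,y,.036); 
        if c[1]<235: print('%.2f'%x,c.tolist(),h[c[1],c[0]].tolist(),end=' ')
    print()
    print('across',[(int(1000*d),h[tuple(P(-.06,y+d,.036)[::-1])].tolist()) for d in np.arange(-.04,.041,.008)])
```

```text
0.051 home top face rows/cols [277 186] [278 246] [257 218] [298 218]
-0.17 [277, 109] [30, 4, 68] -0.16 [277, 120] [0, 4, 71] -0.15 [277, 131] [0, 4, 71] -0.14 [277, 141] [0, 7, 73] -0.13 [277, 151] [0, 7, 74] -0.12 [277, 160] [15, 7, 77] -0.11 [277, 169] [0, 3, 95] -0.10 [277, 178] [16, 89, 89] -0.09 [277, 186] [17, 95, 83] -0.08 [277, 194] [17, 88, 110] -0.07 [277, 201] [18, 88, 78] -0.06 [277, 208] [17, 89, 170] -0.05 [277, 215] [17, 90, 178] -0.04 [278, 222] [17, 91, 168] -0.03 [278, 228] [17, 89, 169] -0.02 [278, 234] [17, 88, 173] 
across [(-40, [15, 15, 105]), (-32, [8, 8, 134]), (-24, [10, 6, 136]), (-16, [17, 89, 180]), (-8, [17, 92, 178]), (0, [17, 89, 170]), (8, [17, 92, 199]), (16, [16, 95, 183]), (24, [16, 48, 148]), (32, [12, 9, 146]), (40, [12, 9, 139])]
-0.051 home top face rows/cols [177 186] [194 245] [166 218] [206 218]
-0.17 [156, 109] [6, 7, 178] -0.16 [159, 120] [12, 7, 185] -0.15 [162, 131] [6, 7, 183] -0.14 [165, 141] [0, 6, 181] -0.13 [168, 151] [10, 8, 185] -0.12 [170, 160] [9, 9, 191] -0.11 [173, 169] [10, 9, 177] -0.10 [175, 178] [16, 87, 109] -0.09 [177, 186] [16, 94, 119] -0.08 [179, 193] [17, 92, 203] -0.07 [181, 201] [17, 90, 198] -0.06 [183, 208] [17, 89, 194] -0.05 [185, 215] [17, 89, 181] -0.04 [187, 221] [17, 92, 192] -0.03 [189, 228] [17, 88, 191] -0.02 [191, 234] [17, 92, 191] 
across [(-40, [19, 77, 206]), (-32, [19, 101, 106]), (-24, [15, 30, 188]), (-16, [16, 91, 198]), (-8, [17, 88, 185]), (0, [17, 89, 194]), (8, [17, 91, 202]), (16, [17, 94, 188]), (24, [17, 87, 56]), (32, [15, 29, 70]), (40, [15, 10, 151])]
```

Both blanks show wood starting at the same row (175) and lie centred across their lanes, so both are at the stop. The cover and the bystanders are where they should be, and the hand is clear.

```bash
python3 -c "
from rig import workorder
print(workorder.hand_in())"
```

```text
the job is handed in; nothing more can be done
None
```

I handed the job in at about 39 s: the cover stands flat on bare bench, both pine blanks rest against the back stop in separate lanes, and the tape roll, tape measure and stapler look unmoved; partway through I touched the held cover's edge to the bench at about 14 N while it was tilted, then re-levelled it and set it down.

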